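# Lock the carving vise's swivel nut between its cheeks

### The job

The swivel of the green carving vise is loose: take the big ring spanner from the blue mat and tighten the vise's lock nut clockwise until it comes up hard and then snug it to about 1.5 newton metres, lifting the spanner off and reseating it fully on the nut whenever a cheek ends the swing. Work gently: feel for the nut rather than pressing hard on it, take the load off before lifting, do not lean on the cheeks or overtighten, and turn it only with the spanner, never with the gripper. Then lay the spanner flat on the mat again, let go, and leave everything else where it stands.

Things in the scene. Friction and masses are not known exactly. Their poses are not given: they have to be found in the camera images.
- nut_seat (a point): centre of the green vise's round ledge (72 mm across, 70 mm above the bench) on which the lock nut stands, on the nut's upright axis. The vise is fixed to the bench. This point turns with the vise, not with the nut: its x axis points out through the open side, midway between the two cheeks; z up
- nut_top (a point): on the nut's axis, 22 mm above point nut_seat: top of the steel hexagon nut, 30 mm across flats. Flats run straight from the ledge to 14 mm above it, then a six-sided taper narrows to 20 mm across flats at 22 mm; a 17 mm stud end stands up to 27 mm
- nut (a joint): turn of the lock nut in rad, growing as it tightens (clockwise from above). It drags evenly, about 0.5 N m, stays where left, and comes up on a hard stop at 2.3; there the moment climbs with the pull: wanted about 1.5 N m on its axis (1.3 to 1.8). The normals of its six flats point at -q plus any multiple of 60 degrees from nut_seat's x axis (counterclockwise positive from above)
- cheeks: two green upright walls, 38 to 70 mm from the nut axis, tops 120 mm above the bench (50 mm over the ledge). The spanner's handle can swing from -43 to +43 degrees about nut_seat's x axis between them, also when lifted 30 mm. Origin on the nut axis at bench level
- vise: the green vise, origin on the nut axis at bench level, axes as nut_seat. Its foot is 156 mm across, 16 mm high. On its closed (-x) side an upright and steel jaws with a neck blank (220 mm long along y) stand 44 to 100 mm from the axis, up to 140 mm above the bench
- spanner_grip (a point): big steel double-ring spanner, 0.2 to 0.35 kg, flat on the mat: middle of its handle bar, 20 mm above its underside. x points along the handle from the big hexagon ring to the small round end, z up. The bar is 14 mm wide, 18 mm high, reaching 69 mm towards the big ring and 83 mm the other way; it balances within 15 mm of this point
- spanner_head (a point): the spanner's big ring: centre of its underside, 90 mm from spanner_grip towards -x and 20 mm lower; at nut_seat when fully seated. Ring 24 mm high, 48 mm across, open through; hexagon hole 32 mm across flats, two flats square to the handle: it fits with the handle along a nut flat's normal, within 7 degrees, and has 7 degrees of play each way
- spanner: the same spanner; origin on its underside below spanner_grip, same axes. The small end is 36 mm across, 24 mm high, centred 100 mm towards +x, and is not used
- mat: blue felt mat, 280 mm (x) by 240 mm (y), 4 mm thick, fixed to the bench; origin at the centre of its underside
- glue: white glue bottle with an orange cap, 60 mm across, 170 mm tall plus cap, standing at the left; bystander; origin under its middle
- flask: steel drinking flask, 68 mm across, 220 mm tall, standing at the left; bystander; origin under its middle
- jar: amber glass jar with a dark lid, 68 mm across, 70 mm tall, at the right; bystander; origin under its middle
- offcut: dark wood offcut, 50 x 90 x 25 mm, on the far side of the bench; bystander; origin under its middle
- screwdriver: screwdriver lying on the far side of the bench; bystander; origin under its middle
- small_spanner: small 150 mm spanner lying on the far side of the bench; not the one to use; bystander; origin under its middle
- plane: small hand plane, 130 x 45 mm, 58 mm tall, at the left; bystander; origin under its middle
There are look-alikes about, which are no part of the job. Of the things that look like the spanner, take the one that is farthest from the robot's base at the start.

How it is judged:
By the outcome, as a careful person would: the job done as asked, in the order asked, and still so for the second after the job is handed in, with the robot touching nothing.
It also fails if it takes over 72 s, if anything falls off the work surface, if the arm or the gripper's body presses on something with over 40 N, if the wrist force passes 120 N, or if a joint passes its speed limit or range.

### The arm

A 6-joint arm with a two-finger parallel gripper is mounted at the origin on the work surface. World frame = base frame: x ahead of the robot, y to its left, z up, the work surface at z = 0. Lengths are in m, angles in rad, forces in N, time in s.
With the tool pointing down it reaches from about 0.375 to 0.9 m from the base axis. Payload 3.1 kg.
Tool frame: the origin (TCP) lies between the finger pads; the fingertips stand robot.tip_extent ahead of it and the grasp point (between the pads) lies 3 mm ahead of it (robot.tip_extent is the distance from the TCP to the fingertips, in m); z points along the fingers, x is the direction in which the jaws open and shut, and the axes are right-handed (so a half turn about z gives the same grasp; the last joint's range is limited). The gripper opens to 87 mm and grips with 3 to 60 N. Pads are 19 mm wide; open, the fingers measure 117 mm over their backs; the gripper's body (75 mm by 190 mm) begins 51 mm behind the grasp point.
Start: joints at [-1.335, 0.527, 1.433, -0, 1.181, -0.178], TCP at [0.251, -0.572, 0.245] pointing down, gripper open.
Joint ranges: [-3.08, 3.08], [-0.75, 2.2], [0.22, 2.44], [-1.43, 4.57], [0, 2.65], [-2.85, 2.85]. Speed limits (rad/s): [2.79, 2.79, 3.14, 3.14, 3.14, 3.14].

### API

Orientations are given as a unit quaternion [x, y, z, w].
In Python, from rig import robot, cams gives the robot as it stands.
- The arm moves only by the tool carry_out, never from a script. Its argument "steps" is a list of rows, each a list of 3 entries, a list of its own where there are three numbers: the shift along the world's x, y, z in cm, then the turn about the world's z in degrees, then the closure, from 0 (fully open) to 1 (shut). In form: [[[dx, dy, dz], spin, fingers], ...]. A call has 1 to 10 rows; each row shifts and turns the pose as measured when the row begins; what a row does not reach is not made up. A row lasts 1/10 s, in which the tool goes at most 50 mm and 8.59 degrees, less where a joint would pass 70% of its speed; a pose out of reach is approached as far as the arm can. A call with a gripper value outside its range is refused whole. The fingers move at their own pace and stop on an object; "squeeze" is the grip in N (left out, the last holds). Time passes only in rows, so rows that do not move let the fingers close. It gives the time, the measured TCP pose, the force and the opening at its end, in the units of the state.
- robot.get_obs(): the state, without advancing time (a new reading comes with each control period).
- cams.camera(name): name is "scene" or "top" or "wrist"; returns a dict with "pixels" (420x560x3 uint8, red, green, blue), "fx", "fy", "cx", "cy" (pixels), "eye" and "rotation" of the camera in the world. Camera axes: x right, y up, looking along -z (the intrinsics and any distortion apply to the point x, -y, -z); pixel columns grow to the right and rows downward; lengths in m; the calibration is good to about 2 mm. A picture is of the moment at which its call begins. There is no depth.
- robot.hand_in(): hands the job in, once; it reports no verdict.
The state is a dict: "time": time; "q": joint angles; "joint_velocities": joint speeds; "joint_torque": joint torques, N m; "position": TCP position; "tool_rot": TCP orientation; "ft_force": force on the tool from outside, world axes, zero at the start; "moment": the same for the moment, N m; "grip_width": finger opening in m.
Only numpy, scipy, OpenCV 4.12 (cv2) and the standard library are available. Lean on these libraries where they do the work, as an engineer would, in place of code of your own. Each camera call takes 0.05 s, during which the arm holds its last target. There are 200 camera calls.

## Working session

There is one attempt and no reset: what is moved stays moved. The work goes in short steps, Python scripts to look and compute and a tool call to move; the robot and the scene stay as the last step left them, time stands still between calls to the robot, and variables do not carry over. Pictures are saved under pics/ and viewed, about 8 in all and at most 12, crops included, and the job is handed in when it is done.

Besides the shell and the picture viewer there is one more tool, called after "Request:" by a JSON object that holds its "method" and its "body". carry_out: Moves the arm, as the interface text tells. Its arguments: {"type":"object","properties":{"steps":{"type":"array"},"squeeze":{"type":"number"}},"required":["steps"]}

```bash
mkdir -p pics; cat > h.py <<'E'
import numpy as np, cv2
from rig import robot, cams
def snap(n,f=None):
    c=cams.camera(n)
    if f: cv2.imwrite(f'pics/{f}.png',c['pixels'][:,:,::-1])
    return c
def ray(c,u,v):
    d=np.array([(u-c['cx'])/c['fx'],-(v-c['cy'])/c['fy'],-1.]); R=np.array(c['rotation']); 
    return np.array(c['eye']),R@d
def at(c,u,v,z):
    e,d=ray(c,u,v); return e+d*(z-e[2])/d[2]
def proj(c,p):
    q=np.array(c['rotation']).T@(np.array(p)-np.array(c['eye'])); return c['cx']+c['fx']*q[0]/-q[2], c['cy']-c['fy']*q[1]/-q[2]
E
python3 - <<'E'
from h import *
for n in('scene','top'):
    c=snap(n,n+'1'); print({k:(np.round(v,4).tolist()) for k,v in c.items() if k!='pixels'}); np.save(n+'.npy',c,allow_pickle=True)
o=robot.get_obs(); print(o); print(robot.tip_extent)
a=cv2.imread('pics/top1.png')
cv2.imwrite('pics/top1b.png',cv2.resize(a,(800,600),interpolation=cv2.INTER_CUBIC))
E
```

```text
{'fx': 430.404, 'fy': 430.404, 'cx': 277.4246, 'cy': 205.1028, 'eye': [0.9101, -0.7364, 1.0746], 'rotation': [0.3444, 0.097, 0.2436, 0.9015]}
{'fx': 531.2528, 'fy': 531.2528, 'cx': 273.2658, 'cy': 212.2361, 'eye': [0.2544, -0.0002, 1.7867], 'rotation': [-0.0466, 0.0394, 0.7116, -0.6999]}
{'time': 0.1, 'q': array([-1.33549400e+00,  5.28398255e-01,  1.43378110e+00, -4.65166605e-06,
        1.18143025e+00, -1.78528489e-01]), 'joint_velocities': array([-1.98256197e-05, -3.04765542e-03, -2.02742727e-03, -7.82694264e-04,
        6.00125141e-04,  1.07375321e-03]), 'joint_torque': array([-1.52625930e-04, -4.40984845e+01, -1.77150589e+01,  6.34174864e-02,
        5.33688767e-02, -4.19520256e-05]), 'position': array([ 0.25118506, -0.57161499,  0.24365187]), 'tool_rot': array([ 8.37293231e-01, -5.46753170e-01, -7.34530195e-04, -6.91009649e-04]), 'ft_force': array([ 0.09133516,  0.50739055, -0.71588254]), 'moment': array([-0.00342717,  0.01198998, -0.04882947]), 'grip_width': 0.08680571048602116}
0.022
```

View pics/top1b.png

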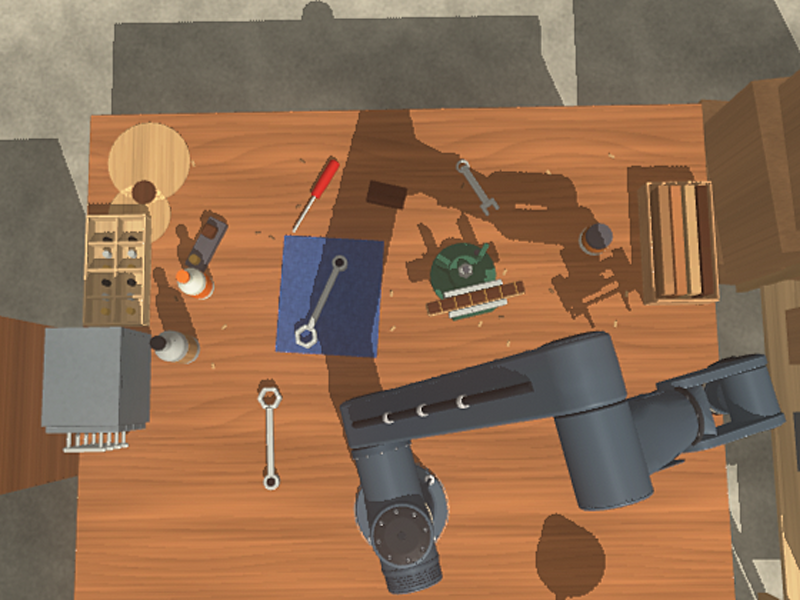

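View pics/scene1.png

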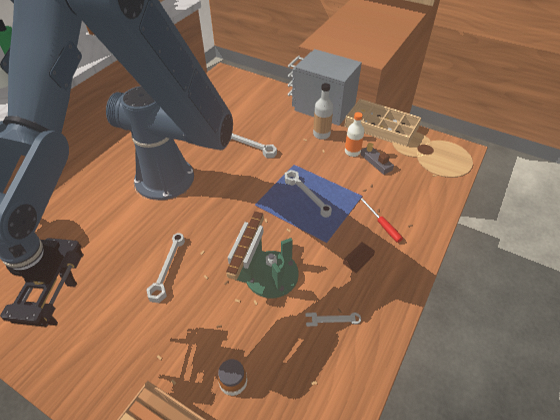

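Scene and top views: spanner-like things at top (320,300) on the blue mat, top (270,437) at left of the base, and scene (167,268) to the right of the base. Another, small open-ended one is at top (477,187). I'll enlarge the mat one and the vise and check the distances.

```bash
sed -i 's/^from rig.*/from rig import robot, cams\nfrom scipy.spatial.transform import Rotation as Ro/; s/R=np.array(c\[.rotation.\])/R=Ro.from_quat(c["rotation"]).as_matrix()/; s/q=np.array(c\[.rotation.\])\.T/q=Ro.from_quat(c["rotation"]).as_matrix().T/' h.py
python3 - <<'E'
from h import *
t=np.load('top.npy',allow_pickle=True).item(); s=np.load('scene.npy',allow_pickle=True).item()
k=.7
for n,u,v,z in [('big ring mat',306,336,.028),('small end',340,263,.028),('mat c',332,297,.004),('nut',465,270,.097),('left ring',269,397,.02),('left end',271,482,.02)]:
    print(n,at(t,u*k,v*k,z).round(3))
for n,u,v,z in [('big mat',291,177,.028),('small',326,211,.028),('right ring',156,293,.02),('right end',179,238,.02),('nut',271,261,.097)]: print('S',n,at(s,u,v,z).round(3))
a=cv2.imread('pics/top1.png')[155:255,190:380]
cv2.imwrite('pics/crop1.png',cv2.resize(a,None,fx=4.2,fy=4.2,interpolation=cv2.INTER_CUBIC))
E
```

```text
big ring mat [0.396 0.213 0.028]
small end [0.567 0.133 0.028]
mat c [0.49  0.154 0.004]
nut [ 0.534 -0.154  0.097]
left ring [0.257 0.301 0.02 ]
left end [0.064 0.295 0.02 ]
S big mat [0.403 0.207 0.028]
S small [0.577 0.127 0.028]
S right ring [ 0.298 -0.377  0.02 ]
S right end [ 0.23  -0.193  0.02 ]
S nut [ 0.549 -0.169  0.097]
```

View pics/crop1.png

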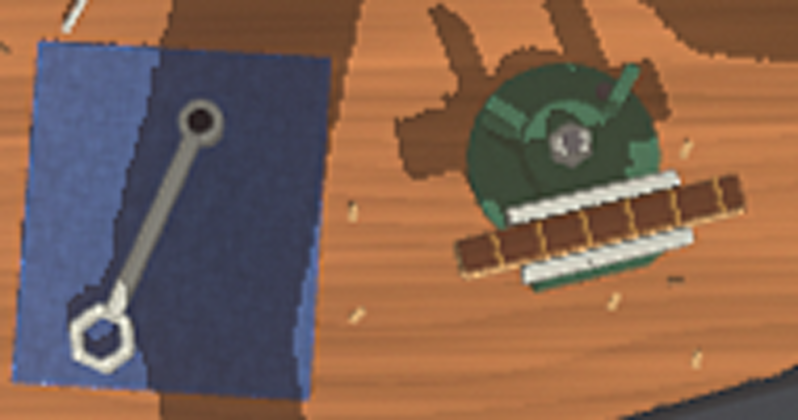

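The mat spanner has its big hex ring at crop (100,338) and its small end at (200,120). It lies on the blue mat about 0.51 m from the base. The left one (~0.34 m) and the right one (~0.38 m) are nearer, so the mat one is correct. The vise opens up-image, roughly world +x; the nut is at crop (570,145). Next I move over the vise for a close look.

Request:
{"method": "carry_out", "body": {"steps": [[[3,4,1.5],0,0],[[3,4,1.5],0,0],[[3,4,1.5],0,0],[[3,4,1.5],0,0],[[3,4,1.5],0,0],[[3,4,1.5],0,0],[[3,4,1],0,0],[[2.5,4,1],0,0],[[2.5,4,0],0,0],[[0,0,0],0,0]]}}

```text
time: 1.1
position: [0.5046, -0.2117, 0.3475]
tool_rot: [0.835, -0.55, -0.003, -0.004]
ft_force: [-0.6, -0.5, -0.8]
grip_width: 0.087
```

```bash
python3 - <<'E'
from h import *
c=snap('wrist','w1'); np.save('w1.npy',c,allow_pickle=True)
o=robot.get_obs(); print(o['time'],o['position'],o['q'],o['tool_rot'],o['ft_force'],o['moment'],c['eye'],c['rotation'],c['fx'],c['cx'],c['cy'])
print(proj(c,[.54,-.16,.09]))
E
```

```text
1.15 [ 0.50373216 -0.21403827  0.34759262] [-0.60855497  0.31628107  1.48900649  0.00493239  1.34229064  0.55540854] [ 0.83505765 -0.55014908 -0.00292792 -0.00247908] [-0.91486099  0.13446601  0.44894496] [-0.04303602 -0.01882127 -0.03544148] [ 0.576202   -0.1823282   0.48757686] [-0.11641379  0.08143731 -0.54251533  0.82794499] 302.55718126895846 278.97815391066865 213.25623494699087
(np.float64(254.4570402115253), np.float64(144.34895315970164))
```

View pics/w1.png

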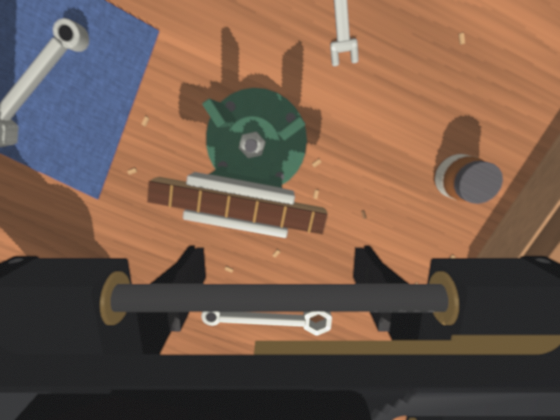

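Wrist view: the nut is at (252,144), the jaws with the neck blank are below it, and the cheeks at (213,110) and (292,128) open up-image. I'll go closer for the nut's angle.

Request:
{"method": "carry_out", "body": {"steps": [[[0,0,-4],0,0],[[0,0,-4],0,0],[[0,0,-3],0,0],[[0,0,0],0,0]]}}

```text
time: 1.55
position: [0.5024, -0.2174, 0.2353]
tool_rot: [0.835, -0.55, -0.001, -0.001]
ft_force: [-0.1, 0.7, 0.9]
grip_width: 0.087
```

```bash
python3 - <<'E'
from h import *
c=snap('wrist','w2'); np.save('w2.npy',c,allow_pickle=True)
p=proj(c,[.54,-.16,.09]); print(p,c['eye'],robot.get_obs()['position'])
u,v=max(0,int(p[0])-100),max(0,int(p[1])-75); print(u,v)
a=cv2.imread('pics/w2.png')[v:v+150,u:u+200]
cv2.imwrite('pics/w2c.png',cv2.resize(a,(800,600),interpolation=cv2.INTER_CUBIC))
E
```

```text
(np.float64(237.92747575031262), np.float64(147.00567822575061)) [ 0.57388733 -0.18714619  0.37523912] [ 0.5036484  -0.21831938  0.23735125]
137 72
```

View pics/w2c.png

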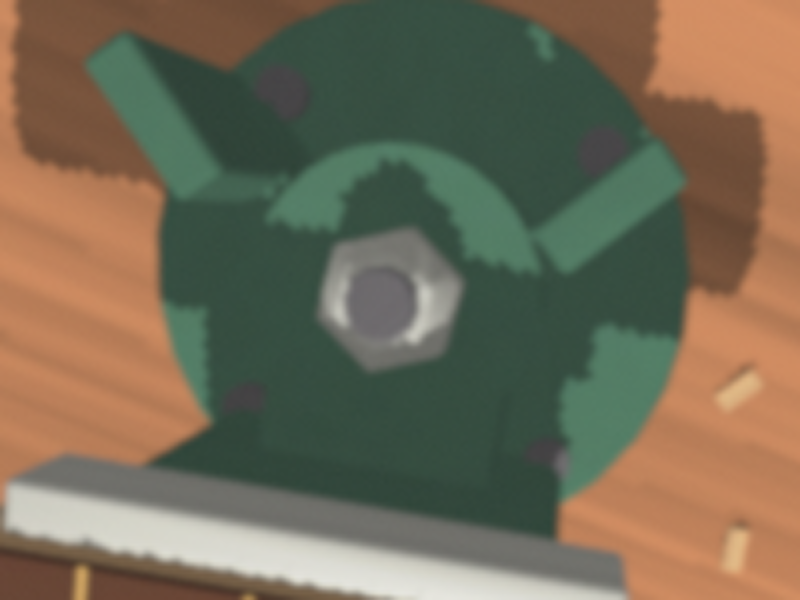

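Crop (4×, origin 137,72): hex corners at about (338,242),(417,228),(463,287),(443,352),(372,371),(318,313). Stud centre is (382,302), and the cheek top corners are clear.

```bash
python3 - <<'E'
from h import *
c=np.load('w2.npy',allow_pickle=True).item()
f=lambda u,v,z: at(c,137+u/4,72+v/4,z)
print('stud',f(382,302,.097).round(4))
H=np.array([f(u,v,.084)[:2] for u,v in[(338,242),(417,228),(463,287),(443,352),(372,371),(318,313)]])
m=H.mean(0); d=H-m; ang=np.degrees(np.arctan2(d[:,1],d[:,0])); print('nut c',m.round(4),'r',np.linalg.norm(d,axis=1).round(4),'corner ang mod60',(ang%60).round(1))
L=[f(*p,.12)[:2] for p in[(125,32),(88,65),(180,198),(222,172)]]; R=[f(*p,.12)[:2] for p in[(657,140),(686,185),(570,272),(535,235)]]
for n,C in(('L',L),('R',R)):
    C=np.array(C); o=(C[0]+C[1])/2-m; i=(C[2]+C[3])/2-m
    print(n,[ (round(np.linalg.norm(x),4),round(np.degrees(np.arctan2(x[1],x[0])),1)) for x in(o,i)])
J=[f(u,v,.14)[:2] for u,v in[(65,455),(620,553)]]; e=J[0]-J[1]; print('jaw normal',np.degrees(np.arctan2(e[1],e[0]))-90)
t=np.load('top.npy',allow_pickle=True).item()
w=np.load('w1.npy',allow_pickle=True).item()
for n,u,v in[('big',100,338),('small',200,120)]: print(n,at(t,190+u/4.2,155+v/4.2,.028).round(4))
print('small w1',at(w,67,34,.028).round(4)); print('stud top cam',at(t,190+570/4.2,155+145/4.2,.097).round(4))
E
```

```text
stud [ 0.5385 -0.1563  0.097 ]
nut c [ 0.5383 -0.1568] r [0.0178 0.0175 0.0171 0.017  0.0176 0.0179] corner ang mod60 [5.8 1.5 3.  7.  5.3 3.4]
L [(np.float64(0.0701), np.float64(67.2)), (np.float64(0.0409), np.float64(75.5))]
R [(np.float64(0.0689), np.float64(-41.4)), (np.float64(0.0402), np.float64(-49.7))]
jaw normal 12.973144940728233
big [0.3953 0.2148 0.028 ]
small [0.5688 0.1343 0.028 ]
small w1 [0.5684 0.1319 0.028 ]
stud top cam [ 0.5319 -0.1545  0.097 ]
```

Request:
{"method": "carry_out", "body": {"steps": [[[-0.3,4.3,0],-6,0],[[-0.3,4.3,0],-6,0],[[-0.3,4.3,0],-6,0],[[-0.3,4.3,0],-6,0],[[-0.3,4.3,0],-6,0],[[-0.3,4.3,0],-6,0],[[-0.3,4.3,0],-6,0],[[-0.3,4.3,0],-6,0],[[-0.3,4.3,-2],0,0],[[0,0,0],0,0]]}}

```text
time: 2.6
position: [0.4888, 0.1684, 0.2376]
tool_rot: [-0.515, 0.857, -0.018, 0.01]
ft_force: [-0.1, 0.5, -0.2]
grip_width: 0.0869
```

```bash
cat >> h.py <<'E'
def yaw(o=None):
    o=o or robot.get_obs(); x=Ro.from_quat(o['tool_rot']).as_matrix()[:,0]; return np.degrees(np.arctan2(x[1],x[0]))
E
python3 - <<'E'
from h import *
o=robot.get_obs(); c=snap('wrist','w3'); np.save('w3.npy',c,allow_pickle=True)
print(o['position'],yaw(o),o['q'],o['ft_force'],o['moment'])
for p in([.3953,.2148,.028],[.5686,.133,.028]): print(proj(c,p))
E
```

```text
[0.48883186 0.1683558  0.2376186 ] -117.94387044975961 [ 0.12957652  0.3826211   1.72670083 -0.03027314  0.99995914  2.20399201] [-0.09601754  0.48195679 -0.18187548] [0.07256889 0.12766421 0.02754089]
(np.float64(280.3015522661528), np.float64(280.3426059965679))
(np.float64(272.860583376708), np.float64(123.52493420508321))
```

View pics/w3.png

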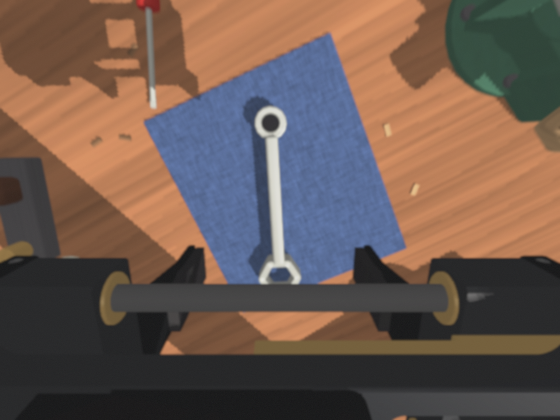

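```bash
python3 - <<'E'
from h import *
o=robot.get_obs(); c=snap('wrist'); print(o['position'],yaw(o))
c=np.load('w3.npy',allow_pickle=True).item()
a,b=at(c,273,145,.033),at(c,278.5,255,.033); d=a-b; print(a,b,np.degrees(np.arctan2(d[1],d[0])))
s=at(c,270.5,122.5,.028); print('small',s); print('grip',s[:2]-.19*d[:2]/np.linalg.norm(d)+.09*d[:2]/np.linalg.norm(d), 'head',s[:2]-.19*d[:2]/np.linalg.norm(d))
E
```

```text
[0.49076384 0.1665441  0.23909102] -117.99589593448627
[0.54792134 0.14376404 0.033     ] [0.42860017 0.19980803 0.033     ] -25.15898837579028
small [0.57079995 0.13481514 0.028     ]
grip [0.48028679 0.17732829] head [0.39882495 0.21559013]
```

Request:
{"method": "carry_out", "body": {"steps": [[[-0.8,0.9,-3],2.8,0],[[0,0,-4.5],0,0],[[0,0,-4],0,0],[[0,0,-3],0,0],[[0,0,0],0,0]]}}

```text
time: 3.2
position: [0.4945, 0.1661, 0.0997]
tool_rot: [-0.531, 0.847, -0.026, 0.022]
ft_force: [0.2, -0.0, -0.1]
grip_width: 0.0872
```

```bash
python3 - <<'E'
from h import *
o=robot.get_obs(); print(o['time'],o['position'],yaw(o),o['tool_rot'],o['ft_force'],o['moment'])
E
```

```text
3.2 [0.49452223 0.16606042 0.09967565] -115.76129259145443 [-0.53123706  0.84652961 -0.02625619  0.02203205] [ 0.22210735 -0.01162935 -0.09854826] [0.11052139 0.05457449 0.02261327]
```

Request:
{"method": "carry_out", "body": {"steps": [[[0,0,0],0,0],[[0,0,0],0,0]]}}

```text
time: 3.4
position: [0.4976, 0.1636, 0.1023]
tool_rot: [-0.53, 0.848, -0.027, 0.024]
ft_force: [0.3, -0.5, 0.2]
grip_width: 0.0869
```

```bash
cat >> h.py <<'E'
def st():
    o=robot.get_obs(); R=Ro.from_quat(o['tool_rot']).as_matrix()
    print('t',round(o['time'],2),'p',o['position'].round(4),'yaw',round(yaw(o),2),'tiltdeg(xy of z axis)',np.degrees(R[:2,2]).round(2),'F',o['ft_force'].round(2),'M',o['moment'].round(3),'w',round(o['grip_width'],4)); return o
E
python3 -c "
from h import *
o=st();print(o['q'])"
```

```text
t 3.4 p [0.4976 0.1636 0.1023] yaw -115.98 tiltdeg(xy of z axis) [ 3.97 -1.22] F [ 0.26 -0.52  0.21] M [ 0.011  0.08  -0.034] w 0.0869
[ 0.12038385  0.60084565  1.84775423 -0.0502872   0.62723012  2.18478417]
```

Request:
{"method": "carry_out", "body": {"steps": [[[-0.5,0.4,4],0,0],[[-0.5,0.4,4],0,0],[[-0.5,0.4,4],0,0],[[0,0,0],0,0],[[0,0,0],0,0],[[0,0,0],0,0]]}}

```text
time: 4.0
position: [0.4868, 0.1738, 0.2361]
tool_rot: [-0.528, 0.848, -0.031, 0.032]
ft_force: [-0.7, -0.3, -0.3]
grip_width: 0.0872
```

```bash
python3 -c "
from h import *
o=st()"
```

```text
t 4.0 p [0.4868 0.1738 0.2361] yaw -116.17 tiltdeg(xy of z axis) [ 4.97 -1.12] F [-0.72 -0.25 -0.25] M [0.075 0.043 0.04 ] w 0.0872
```

Request:
{"method": "carry_out", "body": {"steps": [[[0,0,-2],0,0],[[0,0,-2],0,0],[[0,0,-2],0,0],[[0,0,-2],0,0],[[0,0,-2],0,0],[[0,0,-2],0,0]]}}

```text
time: 4.6
position: [0.4863, 0.1723, 0.1107]
tool_rot: [-0.527, 0.849, -0.031, 0.031]
ft_force: [0.2, 0.1, 0.0]
grip_width: 0.0873
```

```bash
python3 -c "
from h import *
o=st()"
```

```text
t 4.6 p [0.4863 0.1723 0.1107] yaw -116.25 tiltdeg(xy of z axis) [ 4.93 -1.15] F [0.16 0.15 0.03] M [ 0.066  0.04  -0.039] w 0.0873
```

Request:
{"method": "carry_out", "body": {"steps": [[[0,0,0],0,0],[[0,0,0],0,0],[[0,0,0],0,0],[[0,0,0],0,0]]}}

```text
time: 5.0
position: [0.4838, 0.1713, 0.1074]
tool_rot: [-0.527, 0.849, -0.029, 0.027]
ft_force: [-0.4, 0.5, 0.5]
grip_width: 0.087
```

```bash
python3 -c "
from h import *
o=st()"
```

```text
t 5.0 p [0.4838 0.1713 0.1074] yaw -116.31 tiltdeg(xy of z axis) [ 4.39 -1.24] F [-0.36  0.53  0.52] M [0.037 0.111 0.029] w 0.087
```

Request:
{"method": "carry_out", "body": {"steps": [[[0.1,0.3,-2],1,0],[[0,0,-2],0,0],[[0,0,-2],0,0],[[0,0,-0.8],0,0],[[0,0,0],0,0]]}}

```text
time: 5.5
position: [0.4898, 0.1753, 0.043]
tool_rot: [-0.535, 0.844, -0.032, 0.034]
ft_force: [0.2, 0.5, 0.0]
grip_width: 0.0867
```

```bash
python3 -c "
from h import *
o=st();print(o['q'])
for i in range(3): cams.camera('wrist'); st()"
```

```text
t 5.5 p [0.4898 0.1753 0.043 ] yaw -115.23 tiltdeg(xy of z axis) [ 5.22 -1.04] F [0.17 0.54 0.02] M [ 0.047  0.035 -0.002] w 0.0867
[ 0.14604938  0.7096806   1.89542571 -0.07180359  0.44981391  2.22149975]
t 5.55 p [0.49   0.1754 0.0435] yaw -115.23 tiltdeg(xy of z axis) [ 5.27 -1.03] F [-0.03 -0.35  0.43] M [0.017 0.095 0.039] w 0.087
t 5.6 p [0.4903 0.1754 0.0439] yaw -115.23 tiltdeg(xy of z axis) [ 5.31 -1.02] F [-0.26 -0.81 -1.17] M [0.053 0.105 0.007] w 0.087
t 5.65 p [0.4904 0.1754 0.0441] yaw -115.23 tiltdeg(xy of z axis) [ 5.34 -1.02] F [-0.15 -0.09 -0.08] M [0.044 0.11  0.041] w 0.0871
```

Request:
{"method": "carry_out", "body": {"steps": [[[-0.5,-0.1,-0.8],0,0],[[0,0,-0.4],0,0],[[0,0,0],0,0],[[0,0,0],0,0]]}}

```text
time: 6.05
position: [0.486, 0.1745, 0.0332]
tool_rot: [-0.535, 0.844, -0.033, 0.036]
ft_force: [0.5, 0.9, -0.8]
grip_width: 0.087
```

```bash
python3 -c "
from h import *
o=st();c=snap('wrist','w4')"
```

```text
t 6.05 p [0.486  0.1745 0.0332] yaw -115.21 tiltdeg(xy of z axis) [ 5.56 -0.99] F [ 0.55  0.88 -0.83] M [ 0.049  0.073 -0.055] w 0.087
```

Request:
{"method": "carry_out", "body": {"steps": [[[0,0,-0.4],0,0],[[0,0,0],0,0.5],[[0,0,0],0,0.8],[[0,0,0],0,1],[[0,0,0],0,1],[[0,0,0],0,1],[[0,0,0],0,1],[[0,0,0],0,1]], "squeeze": 45}}

```text
time: 6.9
position: [0.4866, 0.1746, 0.0292]
tool_rot: [-0.535, 0.844, -0.034, 0.037]
ft_force: [-0.2, 0.0, 0.1]
grip_width: 0.0389
```

```bash
python3 -c "
from h import *
o=st()"
```

```text
t 6.9 p [0.4866 0.1746 0.0292] yaw -115.21 tiltdeg(xy of z axis) [ 5.63 -0.98] F [-0.21  0.04  0.05] M [0.079 0.07  0.001] w 0.0389
```

Request:
{"method": "carry_out", "body": {"steps": [[[0,0,0],0,1],[[0,0,0],0,1],[[0,0,0],0,1],[[0,0,0],0,1],[[0,0,0],0,1],[[0,0,0],0,1]]}}

```text
time: 7.5
position: [0.4866, 0.1745, 0.0294]
tool_rot: [-0.535, 0.843, -0.034, 0.037]
ft_force: [0.2, -1.1, 0.9]
grip_width: 0.0134
```

```bash
python3 -c "
from h import *
o=st()"
```

```text
t 7.5 p [0.4866 0.1745 0.0294] yaw -115.13 tiltdeg(xy of z axis) [ 5.63 -1.  ] F [ 0.22 -1.12  0.91] M [0.082 0.102 0.132] w 0.0134
```

Request:
{"method": "carry_out", "body": {"steps": [[[0,0,2],0,1],[[0,0,2],0,1],[[0,0,2],0,1],[[0,0,2],0,1],[[0,0,2],0,1],[[0,0,2],0,1],[[0,0,2],0,1],[[0,0,0],0,1],[[0,0,0],0,1]]}}

```text
time: 8.4
position: [0.4804, 0.1742, 0.1693]
tool_rot: [-0.533, 0.845, -0.03, 0.031]
ft_force: [0.1, 0.5, -3.4]
grip_width: 0.0136
```

```bash
python3 - <<'E'
from h import *
o=st(); np.save('o5.npy',o,allow_pickle=True)
c=snap('wrist','w5'); np.save('w5.npy',c,allow_pickle=True); t=snap('top','t5'); np.save('t5.npy',t,allow_pickle=True); s=snap('scene','s5'); np.save('s5.npy',s,allow_pickle=True)
st()
a=cv2.imread('pics/w5.png'); b=cv2.imread('pics/s5.png')
p=proj(s,o['position']); print(p)
u,v=int(p[0])-60,int(p[1])-60;u=max(u,0);v=max(v,0);print(u,v)
cv2.imwrite('pics/m5.png',np.hstack([a[0:300,120:420],cv2.resize(b[v:v+120,u:u+160],(400,300),interpolation=cv2.INTER_CUBIC)]))
E
```

```text
t 8.4 p [0.4804 0.1742 0.1693] yaw -115.41 tiltdeg(xy of z axis) [ 4.81 -1.  ] F [ 0.14  0.53 -3.4 ] M [0.11  0.128 0.039] w 0.0136
t 8.55 p [0.4804 0.1742 0.1687] yaw -115.4 tiltdeg(xy of z axis) [ 4.74 -1.01] F [-0.67 -0.24 -1.54] M [ 0.037  0.092 -0.003] w 0.0136
(np.float64(308.3898474481745), np.float64(159.67298256560605))
248 99
```

View pics/m5.png

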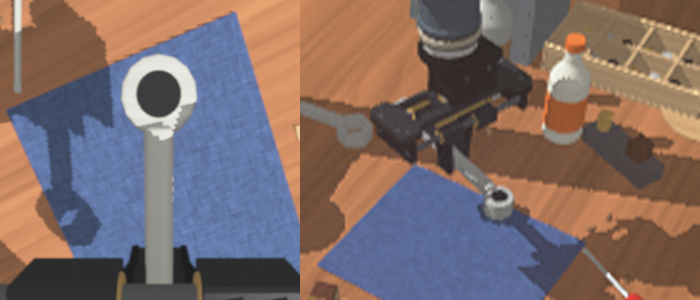

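```bash
python3 - <<'E'
from h import *
c=np.load('w5.npy',allow_pickle=True).item(); P=np.array([.4804,.1742])
h=lambda a:np.array([np.cos(np.radians(a)),np.sin(np.radians(a))])
for v in(88,91,93):
  s=at(c,279,v,.1666)[:2]; d=s-P; a=-25.4; print(s,'along',d@h(a),'perp',d@h(a+90))
# bar direction
a,b=at(c,279.5,150,.161),at(c,279.5,270,.161); d=(a-b); print(np.degrees(np.arctan2(d[1],d[0])), (b[:2]-P)@h(64.6))
E
```

```text
[0.56554784 0.13355827] along 0.09434971773084852 perp -0.00019020670052173597
[0.56436669 0.13411613] along 0.09304345625867738 perp -0.00019291098811760054
[0.56357677 0.13448921] along 0.09216986892165895 perp -0.00019471953215703108
-25.262231967460792 -0.0005370688071992001
```

The left panel shows the spanner held straight in the pads, with its small end at wrist (279,91). The right panel shows it clear of the mat and the bystanders untouched. TCP to ring centre is about 97 mm. Carrying it to above the nut.

Request:
{"method": "carry_out", "body": {"steps": [[[0.5,-1,1.5],4,1],[[0.9,-1.8,1.5],4,1],[[0.9,-1.8,0],4,1],[[0.9,-1.8,0],4,1],[[0.9,-1.8,0],4,1],[[0.9,-1.8,0],4,1],[[0.9,-1.8,0],4,1],[[0.9,-1.8,0],4,1],[[0.9,-1.8,0],4,1],[[0.9,-1.8,0],4,1]]}}

```text
time: 9.55
position: [0.5601, -0.0021, 0.1859]
tool_rot: [0.8, -0.599, 0.009, -0.028]
ft_force: [-0.2, 1.0, -2.6]
grip_width: 0.0137
```

```bash
cat >> h.py <<'E'
N=np.array([.5384,-.1566]); A0=12.95; L=.097
def hd(a): return np.array([np.cos(np.radians(a)),np.sin(np.radians(a))])
def rel(phi=None,N=N,L=L):
    """state in spanner terms; shift to put the head on the nut at world handle angle phi"""
    o=st(); a=yaw(o)+90; R=Ro.from_quat(o['tool_rot']).as_matrix(); z=np.degrees(R[:2,2])
    print('handle',round(a,2),'rel',round(a-A0,2),'tilt along/perp',(z@hd(a)).round(2),(z@hd(a+90)).round(2),'(grasp 5.5,1.5) underside',round(o['position'][2]-.0254,4))
    head=o['position'][:2]-L*hd(a); print('head-nut',(head-N).round(4),'moment about nut',round(float(np.cross(o['position'][:2]-N,o['ft_force'][:2])+o['moment'][2]),3))
    if phi is not None: print('need shift cm',((N+L*hd(phi)-o['position'][:2])*100).round(2),'spin',round(phi-a,2))
E
python3 -W ignore -c "
from h import *
rel(34.3)"
```

```text
t 9.55 p [ 0.5601 -0.0021  0.1859] yaw -73.56 tiltdeg(xy of z axis) [2.74 1.94] F [-0.16  0.97 -2.59] M [ 0.03  -0.003 -0.055] w 0.0137
handle 16.44 rel 3.49 tilt along/perp 3.17 1.09 (grasp 5.5,1.5) underside 0.1605
head-nut [-0.0714  0.1271] moment about nut -0.01
need shift cm [ 5.85 -9.99] spin 17.86
```

Request:
{"method": "carry_out", "body": {"steps": [[[1,-1.8,0],3,1],[[1,-1.8,0],3,1],[[1,-1.8,0],3,1],[[1,-1.6,0],3,1],[[1,-1.4,0],3,1],[[0.5,-0.8,0],2,1],[[0,0,0],0,1],[[0,0,0],0,1]]}}

```text
time: 10.35
position: [0.6127, -0.1003, 0.1721]
tool_rot: [0.882, -0.471, -0.005, -0.026]
ft_force: [0.1, 0.5, -2.1]
grip_width: 0.0138
```

```bash
python3 -W ignore -c "
from h import *
rel(34.3)"
```

```text
t 10.35 p [ 0.6127 -0.1003  0.1721] yaw -56.16 tiltdeg(xy of z axis) [0.86 2.87] F [ 0.09  0.49 -2.12] M [-0.043 -0.014  0.03 ] w 0.0138
handle 33.84 rel 20.89 tilt along/perp 2.31 1.91 (grasp 5.5,1.5) underside 0.1467
head-nut [-0.0063  0.0023] moment about nut 0.061
need shift cm [ 0.58 -0.16] spin 0.46
```

Request:
{"method": "carry_out", "body": {"steps": [[[0,0,1.5],0,1],[[0,0,1.5],0,1],[[0,0,1.5],0,1],[[0,0,1.5],0,1],[[0,0,0],0,1],[[0,0,-4],0,1],[[0,0,-3],0,1],[[0,0,0],0,1],[[0,0,0],0,1],[[0,0,0],0,1]]}}

```text
time: 11.35
position: [0.6056, -0.0924, 0.1565]
tool_rot: [0.882, -0.471, -0.013, -0.025]
ft_force: [0.1, 0.8, -3.0]
grip_width: 0.0134
```

```bash
python3 -W ignore -c "
from h import *
rel(34.3)"
```

```text
t 11.35 p [ 0.6056 -0.0924  0.1565] yaw -56.17 tiltdeg(xy of z axis) [0.08 3.22] F [ 0.15  0.75 -2.96] M [-0.018 -0.047 -0.017] w 0.0134
handle 33.83 rel 20.88 tilt along/perp 1.86 2.63 (grasp 5.5,1.5) underside 0.1311
head-nut [-0.0133  0.0102] moment about nut 0.024
need shift cm [ 1.29 -0.96] spin 0.47
```

Request:
{"method": "carry_out", "body": {"steps": [[[0.7,-0.5,-0.5],0.3,1],[[0.6,-0.5,-0.5],0.2,1],[[0,0,-0.5],0,1],[[0,0,0],0,1]]}}

```text
time: 11.75
position: [0.6224, -0.1043, 0.1439]
tool_rot: [0.884, -0.467, -0.009, -0.026]
ft_force: [-0.1, 0.3, -3.0]
grip_width: 0.0135
```

```bash
python3 -W ignore -c "
from h import *
rel(34.3)
c=snap('wrist','w6');c=snap('top','t6');rel()
a=cv2.imread('pics/t6.png')[150:225,290:390];b=cv2.imread('pics/w6.png')
cv2.imwrite('pics/m6.png',np.hstack([cv2.resize(a,(400,300),interpolation=cv2.INTER_CUBIC),b[0:300,80:480]]))
"
```

```text
t 11.75 p [ 0.6224 -0.1043  0.1439] yaw -55.62 tiltdeg(xy of z axis) [0.47 3.06] F [-0.13  0.28 -3.  ] M [-0.048 -0.003 -0.014] w 0.0135
handle 34.38 rel 21.43 tilt along/perp 2.12 2.26 (grasp 5.5,1.5) underside 0.1185
head-nut [ 0.004  -0.0025] moment about nut 0.017
need shift cm [-0.39  0.24] spin -0.08
t 11.85 p [ 0.6227 -0.1043  0.1444] yaw -55.62 tiltdeg(xy of z axis) [0.53 3.04] F [ 0.11 -0.16 -2.51] M [-0.07  -0.038 -0.006] w 0.0131
handle 34.38 rel 21.43 tilt along/perp 2.15 2.21 (grasp 5.5,1.5) underside 0.119
head-nut [ 0.0042 -0.0025] moment about nut -0.025
```

View pics/m6.png

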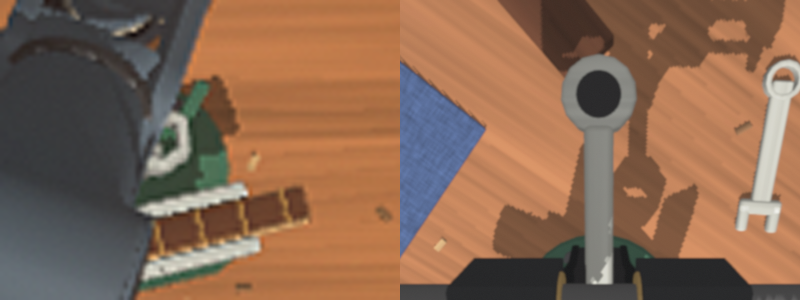

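The left top-view panel shows the ring at (168,142) just above the nut. The right wrist panel shows the small end unchanged at (278,93), so the grip has not slipped. Descending by feel.

Request:
{"method": "carry_out", "body": {"steps": [[[-0.3,0.2,-0.4],0,1],[[-0.1,0,-0.5],0,1],[[0,0,-0.5],0,1],[[0,0,-0.5],0,1],[[0,0,-0.3],0,1]]}}

```text
time: 12.35
position: [0.6178, -0.1017, 0.1213]
tool_rot: [0.884, -0.467, -0.008, -0.026]
ft_force: [-0.3, 0.0, -2.4]
grip_width: 0.0136
```

```bash
python3 -W ignore -c "
from h import *
rel(34.3)
"
```

```text
t 12.35 p [ 0.6178 -0.1017  0.1213] yaw -55.6 tiltdeg(xy of z axis) [0.53 3.05] F [-0.35  0.04 -2.35] M [-0.014 -0.043 -0.   ] w 0.0136
handle 34.4 rel 21.45 tilt along/perp 2.16 2.21 (grasp 5.5,1.5) underside 0.0959
head-nut [-0.0006  0.0001] moment about nut 0.022
need shift cm [ 0.07 -0.03] spin -0.1
```

Request:
{"method": "carry_out", "body": {"steps": [[[0,0,-0.4],0,1],[[0,0,-0.4],0,1],[[0,0,-0.4],0,1]]}}

```text
time: 12.65
position: [0.618, -0.1017, 0.1081]
tool_rot: [0.884, -0.467, -0.008, -0.026]
ft_force: [-0.2, 0.5, -2.7]
grip_width: 0.0135
```

```bash
python3 -W ignore -c "
from h import *
rel(34.3)
"
```

```text
t 12.65 p [ 0.618  -0.1017  0.1081] yaw -55.6 tiltdeg(xy of z axis) [0.54 3.04] F [-0.21  0.46 -2.71] M [-0.045  0.003  0.029] w 0.0135
handle 34.4 rel 21.45 tilt along/perp 2.16 2.21 (grasp 5.5,1.5) underside 0.0827
head-nut [-0.0005  0.0001] moment about nut 0.078
need shift cm [ 0.06 -0.02] spin -0.1
```

Request:
{"method": "carry_out", "body": {"steps": [[[0,0,-0.4],0,1],[[0,0,-0.3],0,1]]}}

```text
time: 12.85
position: [0.6198, -0.1016, 0.102]
tool_rot: [0.884, -0.467, -0.006, -0.026]
ft_force: [1.1, 2.4, 4.1]
grip_width: 0.0138
```

```bash
python3 -W ignore -c "
from h import *
rel(34.3)
"
```

```text
t 12.85 p [ 0.6198 -0.1016  0.102 ] yaw -55.63 tiltdeg(xy of z axis) [0.76 3.03] F [1.1  2.41 4.12] M [ 0.089  0.236 -0.041] w 0.0138
handle 34.37 rel 21.42 tilt along/perp 2.34 2.07 (grasp 5.5,1.5) underside 0.0766
head-nut [0.0013 0.0002] moment about nut 0.095
need shift cm [-0.13 -0.03] spin -0.07
```

Request:
{"method": "carry_out", "body": {"steps": [[[0.05,0.15,-0.1],0,1],[[0,0,-0.2],0,1]]}}

```text
time: 13.05
position: [0.6204, -0.1, 0.099]
tool_rot: [0.884, -0.467, -0.006, -0.026]
ft_force: [0.1, 0.2, -2.2]
grip_width: 0.0135
```

```bash
python3 -W ignore -c "
from h import *
rel(34.3)
"
```

```text
t 13.05 p [ 0.6204 -0.1     0.099 ] yaw -55.61 tiltdeg(xy of z axis) [0.77 3.01] F [ 0.05  0.24 -2.25] M [ 0.041 -0.006 -0.083] w 0.0135
handle 34.39 rel 21.44 tilt along/perp 2.34 2.05 (grasp 5.5,1.5) underside 0.0736
head-nut [0.002  0.0018] moment about nut -0.066
need shift cm [-0.19 -0.19] spin -0.09
```

Request:
{"method": "carry_out", "body": {"steps": [[[0,0,-0.3],0,1],[[0,0,-0.2],0,1]]}}

```text
time: 13.25
position: [0.6199, -0.0998, 0.0929]
tool_rot: [0.884, -0.467, -0.007, -0.026]
ft_force: [0.7, 0.6, -1.6]
grip_width: 0.0139
```

```bash
python3 -W ignore -c "
from h import *
rel(34.3)
"
```

```text
t 13.25 p [ 0.6199 -0.0998  0.0929] yaw -55.6 tiltdeg(xy of z axis) [0.71 3.03] F [ 0.66  0.65 -1.55] M [ 0.073 -0.086 -0.035] w 0.0139
handle 34.4 rel 21.45 tilt along/perp 2.3 2.1 (grasp 5.5,1.5) underside 0.0675
head-nut [0.0014 0.002 ] moment about nut -0.019
need shift cm [-0.13 -0.21] spin -0.1
```

Request:
{"method": "carry_out", "body": {"steps": [[[0,0,-0.15],0,1],[[0,0,-0.15],0,1]]}}

```text
time: 13.45
position: [0.6199, -0.0999, 0.0892]
tool_rot: [0.884, -0.467, -0.007, -0.026]
ft_force: [0.9, 0.9, -2.6]
grip_width: 0.0134
```

```bash
python3 -W ignore -c "
from h import *
rel(34.3)
"
```

```text
t 13.45 p [ 0.6199 -0.0999  0.0892] yaw -55.61 tiltdeg(xy of z axis) [0.71 3.04] F [ 0.94  0.91 -2.55] M [ 0.005 -0.109  0.004] w 0.0134
handle 34.39 rel 21.44 tilt along/perp 2.3 2.11 (grasp 5.5,1.5) underside 0.0638
head-nut [0.0015 0.0019] moment about nut 0.025
need shift cm [-0.14 -0.2 ] spin -0.09
```

Request:
{"method": "carry_out", "body": {"steps": [[[0,0,-0.15],0,1],[[0,0,-0.1],0,1]]}}

```text
time: 13.65
position: [0.6203, -0.0999, 0.0872]
tool_rot: [0.884, -0.467, -0.007, -0.026]
ft_force: [-0.3, 2.5, 5.8]
grip_width: 0.0139
```

```bash
python3 -W ignore -c "
from h import *
rel(34.3)
"
```

```text
t 13.65 p [ 0.6203 -0.0999  0.0872] yaw -55.61 tiltdeg(xy of z axis) [0.74 3.03] F [-0.27  2.47  5.8 ] M [-0.111  0.454 -0.13 ] w 0.0139
handle 34.39 rel 21.44 tilt along/perp 2.32 2.08 (grasp 5.5,1.5) underside 0.0618
head-nut [0.0018 0.0019] moment about nut 0.088
need shift cm [-0.17 -0.2 ] spin -0.09
```

```bash
python3 -W ignore - <<'E'
from h import *
snap('wrist','w7'); rel(34.3)
for n in('w4','w5','w6','w7'):
    g=cv2.imread(f'pics/{n}.png',0)[40:140,230:330]
    m=(g<75).astype('uint8'); k,lab,s,ce=cv2.connectedComponentsWithStats(m)
    print(n,[(s[i,4],(ce[i]+[230,40]).round(1).tolist()) for i in range(1,k) if 150<s[i,4]<4000])
E
```

```text
t 13.7 p [ 0.6202 -0.0999  0.0873] yaw -55.61 tiltdeg(xy of z axis) [0.73 3.03] F [0.54 1.16 4.68] M [-0.143  0.415 -0.103] w 0.0135
handle 34.39 rel 21.44 tilt along/perp 2.32 2.09 (grasp 5.5,1.5) underside 0.0619
head-nut [0.0018 0.0019] moment about nut -0.038
need shift cm [-0.17 -0.2 ] spin -0.09
w4 [(np.int32(1342), [277.0, 93.9])]
w5 [(np.int32(1459), [278.3, 93.4])]
w6 [(np.int32(755), [243.8, 53.1]), (np.int32(1594), [278.2, 93.5])]
w7 [(np.int32(1084), [251.1, 51.8]), (np.int32(1480), [279.8, 95.0])]
```

```bash
sed -i 's/^N=.*/N=np.array([.539,-.1555]); A0=12.95; L=.0985/' h.py; cat >> h.py <<'E'
def tab(phi,d,n):
    o=robot.get_obs(); p=o['position'][:2]; q=yaw(o)+90
    for i in range(n):
        t=N+L*hd(phi+d*(i+1)); print(((t-p)*100).round(2).tolist(),round(phi+d*(i+1)-q,1)); p=t;q=phi+d*(i+1)
E
python3 -W ignore -c "
from h import *
tab(34.4,-3,8)"
```

```text
[0.29, -0.43] -3.0
[0.26, -0.45] -3.0
[0.23, -0.46] -3.0
[0.21, -0.47] -3.0
[0.18, -0.48] -3.0
[0.16, -0.49] -3.0
[0.13, -0.5] -3.0
[0.11, -0.5] -3.0
```

Request:
{"method": "carry_out", "body": {"steps": [[[0,0,0.1],0,1],[[0.3,-0.4,0],-3,1],[[0.3,-0.4,0],-3,1],[[0.3,-0.4,0],-3,1]]}}

```text
time: 14.1
position: [0.6273, -0.1116, 0.0883]
tool_rot: [0.844, -0.535, -0.006, -0.026]
ft_force: [-1.8, 1.4, 0.8]
grip_width: 0.0133
```

```bash
python3 -W ignore -c "
from h import *
rel()"
```

```text
t 14.1 p [ 0.6273 -0.1116  0.0883] yaw -64.74 tiltdeg(xy of z axis) [0.97 2.88] F [-1.81  1.43  0.8 ] M [0.066 0.368 0.411] w 0.0133
handle 25.26 rel 12.31 tilt along/perp 2.1 2.19 (grasp 5.5,1.5) underside 0.0629
head-nut [-0.0007  0.0018] moment about nut 0.617
```

Request:
{"method": "carry_out", "body": {"steps": [[[0.25,-0.5,0],-3,1],[[0.2,-0.5,0],-3,1],[[0.2,-0.5,0],-3,1],[[0.15,-0.5,0],-3,1],[[0.1,-0.5,0],-3,1]]}}

```text
time: 14.6
position: [0.6353, -0.1359, 0.0883]
tool_rot: [0.767, -0.641, -0.004, -0.026]
ft_force: [0.5, 1.3, -0.7]
grip_width: 0.0135
```

```bash
python3 -W ignore -c "
from h import *
rel()"
```

```text
t 14.6 p [ 0.6353 -0.1359  0.0883] yaw -79.72 tiltdeg(xy of z axis) [1.52 2.55] F [ 0.53  1.28 -0.7 ] M [ 0.119 -0.053  0.468] w 0.0135
handle 10.28 rel -2.67 tilt along/perp 1.95 2.24 (grasp 5.5,1.5) underside 0.0629
head-nut [-0.0006  0.002 ] moment about nut 0.582
```

Request:
{"method": "carry_out", "body": {"steps": [[[0.08,-0.53,0],-3,1],[[0.05,-0.53,0],-3,1],[[0.03,-0.53,0],-3,1],[[0,-0.52,0],-3,1],[[-0.03,-0.52,0],-3,1],[[-0.05,-0.51,0],-3,1],[[-0.08,-0.51,0],-3,1],[[-0.11,-0.5,0],-3,1],[[-0.13,-0.5,0],-3,1]]}}

```text
time: 15.5
position: [0.6332, -0.1824, 0.0883]
tool_rot: [-0.596, 0.802, -0.003, 0.025]
ft_force: [0.3, 0.9, 0.1]
grip_width: 0.0137
```

```bash
python3 -W ignore -c "
from h import *
rel()"
```

```text
t 15.5 p [ 0.6332 -0.1824  0.0883] yaw -106.72 tiltdeg(xy of z axis) [2.53 1.45] F [0.34 0.86 0.12] M [0.213 0.032 0.41 ] w 0.0137
handle -16.72 rel -29.67 tilt along/perp 2.0 2.11 (grasp 5.5,1.5) underside 0.0629
head-nut [-0.0001  0.0014] moment about nut 0.5
```

Request:
{"method": "carry_out", "body": {"steps": [[[-0.16,-0.5,0],-3,1],[[-0.18,-0.48,0],-3,1],[[-0.2,-0.47,0],-3,1]]}}

```text
time: 15.8
position: [0.6277, -0.197, 0.0884]
tool_rot: [-0.531, 0.847, -0.005, 0.025]
ft_force: [-0.0, 0.6, -0.0]
grip_width: 0.0133
```

```bash
python3 -W ignore -c "
from h import *
rel()"
```

```text
t 15.8 p [ 0.6277 -0.197   0.0884] yaw -115.73 tiltdeg(xy of z axis) [2.73 0.98] F [-0.05  0.63 -0.04] M [0.279 0.055 0.427] w 0.0133
handle -25.73 rel -38.68 tilt along/perp 2.03 2.07 (grasp 5.5,1.5) underside 0.063
head-nut [-0.      0.0012] moment about nut 0.481
```

Request:
{"method": "carry_out", "body": {"steps": [[[0.24,0.53,0],3.5,1],[[0.21,0.54,0],3.5,1],[[0,0,0],0,1]]}}

```text
time: 16.1
position: [0.6314, -0.1875, 0.088]
tool_rot: [-0.583, 0.812, -0.004, 0.024]
ft_force: [0.3, 0.8, -0.2]
grip_width: 0.0136
```

```bash
python3 -W ignore -c "
from h import *
rel()"
```

```text
t 16.1 p [ 0.6314 -0.1875  0.088 ] yaw -108.6 tiltdeg(xy of z axis) [2.54 1.27] F [ 0.27  0.81 -0.23] M [ 0.191 -0.01  -0.063] w 0.0136
handle -18.6 rel -31.55 tilt along/perp 2.0 2.01 (grasp 5.5,1.5) underside 0.0626
head-nut [-0.001  -0.0006] moment about nut 0.021
```

Request:
{"method": "carry_out", "body": {"steps": [[[0,0,0.5],0,1],[[0,0,0.6],0,1],[[0,0,0.6],0,1],[[0,0,0.6],0,1],[[0,0,0.6],0,1],[[0,0,0],0,1]]}}

```text
time: 16.7
position: [0.6304, -0.1883, 0.1186]
tool_rot: [-0.582, 0.813, -0.004, 0.024]
ft_force: [0.3, 0.3, -2.8]
grip_width: 0.0135
```

```bash
python3 -W ignore -c "
from h import *
rel();q=yaw()+90
tab(q,6,11)"
```

```text
t 16.7 p [ 0.6304 -0.1883  0.1186] yaw -108.81 tiltdeg(xy of z axis) [2.47 1.25] F [ 0.29  0.35 -2.77] M [ 0.073  0.061 -0.002] w 0.0135
handle -18.81 rel -31.76 tilt along/perp 1.93 1.98 (grasp 5.5,1.5) underside 0.0932
head-nut [-0.0018 -0.001 ] moment about nut 0.039
[0.46, 1.1] 6.0
[0.18, 1.02] 6.0
[0.07, 1.03] 6.0
[-0.04, 1.03] 6.0
[-0.15, 1.02] 6.0
[-0.25, 1.0] 6.0
[-0.36, 0.97] 6.0
[-0.46, 0.93] 6.0
[-0.55, 0.87] 6.0
[-0.64, 0.81] 6.0
[-0.72, 0.74] 6.0
```

Request:
{"method": "carry_out", "body": {"steps": [[[0.4,1.1,0],6,1],[[0.18,1.02,0],6,1],[[0.07,1.03,0],6,1],[[-0.04,1.03,0],6,1],[[-0.15,1.02,0],6,1]]}}

```text
time: 17.2
position: [0.6344, -0.1367, 0.1194]
tool_rot: [0.778, -0.628, -0.002, -0.024]
ft_force: [0.1, -0.1, -2.2]
grip_width: 0.0137
```

```bash
python3 -W ignore -c "
from h import *
rel();q=yaw()+90
tab(q,6,5)"
```

```text
t 17.2 p [ 0.6344 -0.1367  0.1194] yaw -77.81 tiltdeg(xy of z axis) [1.48 2.29] F [ 0.07 -0.08 -2.24] M [-0.001  0.024 -0.031] w 0.0137
handle 12.19 rel -0.76 tilt along/perp 1.93 1.92 (grasp 5.5,1.5) underside 0.094
head-nut [-0.0009 -0.002 ] moment about nut -0.04
[-0.18, 1.19] 6.0
[-0.37, 0.96] 6.0
[-0.47, 0.92] 6.0
[-0.56, 0.86] 6.0
[-0.65, 0.8] 6.0
```

Request:
{"method": "carry_out", "body": {"steps": [[[-0.18,1.15,0],6,1],[[-0.37,0.96,0],6,1],[[-0.47,0.92,0],6,1],[[-0.55,0.86,0],5.8,1],[[-0.53,0.67,0],5,1],[[0,0,0],0,1]]}}

```text
time: 17.8
position: [0.6109, -0.0876, 0.1192]
tool_rot: [0.914, -0.404, -0.01, -0.022]
ft_force: [-0.4, 0.4, -1.9]
grip_width: 0.0136
```

```bash
python3 -W ignore -c "
from h import *
rel(41.2)"
```

```text
t 17.8 p [ 0.6109 -0.0876  0.1192] yaw -47.68 tiltdeg(xy of z axis) [-0.06  2.77] F [-0.44  0.38 -1.89] M [-0.075 -0.01   0.006] w 0.0136
handle 42.32 rel 29.37 tilt along/perp 1.82 2.09 (grasp 5.5,1.5) underside 0.0938
head-nut [-0.0009  0.0016] moment about nut 0.064
need shift cm [ 0.22 -0.3 ] spin -1.12
```

Request:
{"method": "carry_out", "body": {"steps": [[[0.2,-0.28,-0.3],-1.1,1],[[0,0,-0.4],0,1],[[0,0,-0.4],0,1]]}}

```text
time: 18.1
position: [0.6144, -0.0918, 0.1083]
tool_rot: [0.909, -0.416, -0.008, -0.022]
ft_force: [0.2, 0.1, -2.6]
grip_width: 0.0134
```

```bash
python3 -W ignore -c "
from h import *
rel(41.2)"
```

```text
t 18.1 p [ 0.6144 -0.0918  0.1083] yaw -49.13 tiltdeg(xy of z axis) [0.17 2.69] F [ 0.16  0.05 -2.64] M [ 0.006 -0.08  -0.058] w 0.0134
handle 40.87 rel 27.92 tilt along/perp 1.89 1.92 (grasp 5.5,1.5) underside 0.0829
head-nut [ 0.0009 -0.0008] moment about nut -0.065
need shift cm [-0.13  0.12] spin 0.33
```

Request:
{"method": "carry_out", "body": {"steps": [[[0,0,-0.3],0,1],[[0,0,-0.3],0,1]]}}

```text
time: 18.3
position: [0.6146, -0.0924, 0.1013]
tool_rot: [0.909, -0.417, -0.009, -0.022]
ft_force: [-0.1, 1.4, 0.9]
grip_width: 0.0135
```

```bash
python3 -W ignore -c "
from h import *
rel(41.2)"
```

```text
t 18.3 p [ 0.6146 -0.0924  0.1013] yaw -49.26 tiltdeg(xy of z axis) [0.16 2.71] F [-0.12  1.42  0.88] M [ 0.096  0.188 -0.097] w 0.0135
handle 40.74 rel 27.79 tilt along/perp 1.89 1.95 (grasp 5.5,1.5) underside 0.0759
head-nut [ 0.001  -0.0012] moment about nut 0.019
need shift cm [-0.15  0.18] spin 0.46
```

Request:
{"method": "carry_out", "body": {"steps": [[[-0.1,0.15,-0.1],0.3,1],[[0,0,-0.3],0,1],[[0,0,-0.3],0,1]]}}

```text
time: 18.6
position: [0.6137, -0.0905, 0.094]
tool_rot: [0.91, -0.415, -0.009, -0.023]
ft_force: [-0.6, 0.4, -1.9]
grip_width: 0.0136
```

```bash
python3 -W ignore -c "
from h import *
rel(41.2)"
```

```text
t 18.6 p [ 0.6137 -0.0905  0.094 ] yaw -49.0 tiltdeg(xy of z axis) [0.15 2.77] F [-0.63  0.43 -1.88] M [ 0.036  0.061 -0.09 ] w 0.0136
handle 41.0 rel 28.05 tilt along/perp 1.93 1.99 (grasp 5.5,1.5) underside 0.0686
head-nut [0.0003 0.0004] moment about nut -0.017
need shift cm [-0.06 -0.02] spin 0.2
```

Request:
{"method": "carry_out", "body": {"steps": [[[0,0,-0.3],0,1],[[0,0,-0.1],0,1]]}}

```text
time: 18.8
position: [0.6132, -0.0903, 0.089]
tool_rot: [0.91, -0.415, -0.009, -0.022]
ft_force: [0.9, 0.1, -1.9]
grip_width: 0.0138
```

```bash
python3 -W ignore -c "
from h import *
rel(41.2)"
```

```text
t 18.8 p [ 0.6132 -0.0903  0.089 ] yaw -48.98 tiltdeg(xy of z axis) [0.1  2.77] F [ 0.91  0.06 -1.95] M [ 0.025  0.01  -0.041] w 0.0138
handle 41.02 rel 28.07 tilt along/perp 1.89 2.02 (grasp 5.5,1.5) underside 0.0636
head-nut [-0.0001  0.0005] moment about nut -0.095
need shift cm [-0.01 -0.03] spin 0.18
```

Request:
{"method": "carry_out", "body": {"steps": [[[0,0,-0.15],0,1],[[0,0,-0.05],0,1]]}}

```text
time: 19.0
position: [0.6134, -0.0904, 0.0872]
tool_rot: [0.91, -0.415, -0.009, -0.022]
ft_force: [-0.9, 1.8, 2.0]
grip_width: 0.0136
```

```bash
python3 -W ignore -c "
from h import *
rel()
tab(41,-3,10)"
```

```text
t 19.0 p [ 0.6134 -0.0904  0.0872] yaw -48.97 tiltdeg(xy of z axis) [0.11 2.76] F [-0.86  1.77  1.97] M [-0.082  0.303 -0.071] w 0.0136
handle 41.03 rel 28.08 tilt along/perp 1.89 2.01 (grasp 5.5,1.5) underside 0.0618
head-nut [0.0001 0.0005] moment about nut 0.117
[0.32, -0.45] -3.0
[0.31, -0.41] -3
[0.28, -0.43] -3
[0.26, -0.44] -3
[0.24, -0.46] -3
[0.21, -0.47] -3
[0.19, -0.48] -3
[0.16, -0.49] -3
[0.14, -0.5] -3
[0.11, -0.5] -3
```

Request:
{"method": "carry_out", "body": {"steps": [[[0.32,-0.43,0],-3,1],[[0.31,-0.41,0],-3,1],[[0.28,-0.43,0],-3,1],[[0.26,-0.44,0],-3,1],[[0.24,-0.46,0],-3,1],[[0.21,-0.47,0],-3,1],[[0.19,-0.48,0],-3,1],[[0.16,-0.49,0],-3,1],[[0.14,-0.5,0],-3,1]]}}

```text
time: 19.9
position: [0.634, -0.1299, 0.0883]
tool_rot: [0.788, -0.616, -0.005, -0.023]
ft_force: [0.3, 0.0, -2.2]
grip_width: 0.0136
```

```bash
python3 -W ignore -c "
from h import *
rel()
q=yaw()+90
tab(q,-3,5)"
```

```text
t 19.9 p [ 0.634  -0.1299  0.0883] yaw -76.02 tiltdeg(xy of z axis) [1.19 2.43] F [ 0.34  0.04 -2.25] M [0.226 0.    0.452] w 0.0136
handle 13.98 rel 1.03 tilt along/perp 1.74 2.07 (grasp 5.5,1.5) underside 0.0629
head-nut [-0.0006  0.0019] moment about nut 0.447
[0.17, -0.69] -3.0
[0.08, -0.51] -3.0
[0.06, -0.51] -3.0
[0.03, -0.51] -3.0
[0.0, -0.52] -3.0
```

Request:
{"method": "carry_out", "body": {"steps": [[[0.15,-0.6,-0.05],-3,1],[[0.08,-0.53,0],-3,1],[[0.06,-0.53,0],-3,1],[[0.03,-0.53,0],-3,1]]}}

```text
time: 20.3
position: [0.6371, -0.1506, 0.0882]
tool_rot: [0.718, -0.695, -0.003, -0.024]
ft_force: [0.7, 1.3, -1.8]
grip_width: 0.0137
```

```bash
python3 -W ignore -c "
from h import *
rel()"
```

```text
t 20.3 p [ 0.6371 -0.1506  0.0882] yaw -88.09 tiltdeg(xy of z axis) [1.61 2.21] F [ 0.68  1.29 -1.84] M [0.26  0.027 0.439] w 0.0137
handle 1.91 rel -11.04 tilt along/perp 1.69 2.15 (grasp 5.5,1.5) underside 0.0628
head-nut [-0.0004  0.0016] moment about nut 0.562
```

Request:
{"method": "carry_out", "body": {"steps": [[[0.01,-0.28,0],-1.5,1],[[0,-0.27,0],-1.5,1],[[-0.01,-0.26,0],-1.5,1]]}}

```text
time: 20.6
position: [0.6371, -0.1586, 0.0882]
tool_rot: [-0.69, 0.723, 0.002, 0.024]
ft_force: [0.6, 1.3, -1.7]
grip_width: 0.0134
```

```bash
python3 -W ignore -c "
from h import *
rel()"
```

```text
t 20.6 p [ 0.6371 -0.1586  0.0882] yaw -92.67 tiltdeg(xy of z axis) [1.78 2.08] F [ 0.59  1.26 -1.7 ] M [0.217 0.007 0.398] w 0.0134
handle -2.67 rel -15.62 tilt along/perp 1.68 2.16 (grasp 5.5,1.5) underside 0.0628
head-nut [-0.0003  0.0014] moment about nut 0.523
```

Request:
{"method": "carry_out", "body": {"steps": [[[-0.02,-0.2,0],-1,1],[[-0.03,-0.18,0],-1,1]]}}

```text
time: 20.8
position: [0.6368, -0.1625, 0.0883]
tool_rot: [-0.676, 0.736, 0.002, 0.024]
ft_force: [0.2, 1.2, -1.0]
grip_width: 0.0135
```

```bash
python3 -W ignore -c "
from h import *
rel()"
```

```text
t 20.8 p [ 0.6368 -0.1625  0.0883] yaw -94.8 tiltdeg(xy of z axis) [1.89 2.02] F [ 0.2   1.24 -0.97] M [ 0.354 -0.045  0.324] w 0.0135
handle -4.8 rel -17.75 tilt along/perp 1.72 2.17 (grasp 5.5,1.5) underside 0.0629
head-nut [-0.0003  0.0012] moment about nut 0.446
```

Request:
{"method": "carry_out", "body": {"steps": [[[-0.01,-0.12,0],-0.7,1],[[-0.01,-0.12,0],-0.7,1]]}}

```text
time: 21.0
position: [0.6366, -0.165, 0.0883]
tool_rot: [-0.667, 0.745, 0.001, 0.024]
ft_force: [0.4, 1.8, -1.2]
grip_width: 0.0136
```

```bash
python3 -W ignore -c "
from h import *
rel()"
```

```text
t 21.0 p [ 0.6366 -0.165   0.0883] yaw -96.31 tiltdeg(xy of z axis) [1.95 1.97] F [ 0.43  1.85 -1.23] M [0.269 0.021 0.394] w 0.0136
handle -6.31 rel -19.26 tilt along/perp 1.72 2.17 (grasp 5.5,1.5) underside 0.0629
head-nut [-0.0003  0.0013] moment about nut 0.578
```

Request:
{"method": "carry_out", "body": {"steps": [[[-0.01,-0.12,0],-0.7,1],[[-0.01,-0.12,0],-0.7,1]]}}

```text
time: 21.2
position: [0.6363, -0.1676, 0.0883]
tool_rot: [-0.657, 0.754, 0.001, 0.024]
ft_force: [0.1, 1.1, -2.7]
grip_width: 0.0137
```

```bash
python3 -W ignore -c "
from h import *
rel()"
```

```text
t 21.2 p [ 0.6363 -0.1676  0.0883] yaw -97.82 tiltdeg(xy of z axis) [1.99 1.91] F [ 0.14  1.05 -2.71] M [0.288 0.032 0.339] w 0.0137
handle -7.82 rel -20.77 tilt along/perp 1.71 2.17 (grasp 5.5,1.5) underside 0.0629
head-nut [-0.0003  0.0013] moment about nut 0.443
```

Request:
{"method": "carry_out", "body": {"steps": [[[-0.02,-0.12,0],-0.7,1],[[-0.02,-0.12,0],-0.7,1]]}}

```text
time: 21.4
position: [0.6359, -0.1702, 0.0883]
tool_rot: [-0.647, 0.762, 0.001, 0.024]
ft_force: [0.5, 1.6, -1.2]
grip_width: 0.014
```

```bash
python3 -W ignore -c "
from h import *
rel()"
```

```text
t 21.4 p [ 0.6359 -0.1702  0.0883] yaw -99.34 tiltdeg(xy of z axis) [2.04 1.85] F [ 0.47  1.61 -1.21] M [ 0.298 -0.044  0.368] w 0.014
handle -9.34 rel -22.29 tilt along/perp 1.72 2.16 (grasp 5.5,1.5) underside 0.0629
head-nut [-0.0003  0.0012] moment about nut 0.532
```

Request:
{"method": "carry_out", "body": {"steps": [[[-0.02,-0.13,0],-0.8,1],[[-0.02,-0.13,0],-0.8,1],[[-0.02,-0.13,0],-0.8,1]]}}

```text
time: 21.7
position: [0.6353, -0.1741, 0.0883]
tool_rot: [-0.63, 0.777, 0.0, 0.024]
ft_force: [0.6, 2.1, -1.1]
grip_width: 0.0135
```

```bash
python3 -W ignore -c "
from h import *
rel()"
```

```text
t 21.7 p [ 0.6353 -0.1741  0.0883] yaw -101.91 tiltdeg(xy of z axis) [2.12 1.79] F [ 0.58  2.08 -1.11] M [ 0.499 -0.027  0.584] w 0.0135
handle -11.91 rel -24.86 tilt along/perp 1.7 2.19 (grasp 5.5,1.5) underside 0.0629
head-nut [-0.0001  0.0017] moment about nut 0.795
```

Request:
{"method": "carry_out", "body": {"steps": [[[-0.03,-0.13,0],-0.8,1],[[-0.03,-0.13,0],-0.8,1],[[-0.03,-0.13,0],-0.8,1]]}}

```text
time: 22.0
position: [0.6346, -0.1774, 0.0884]
tool_rot: [-0.612, 0.79, 0.0, 0.025]
ft_force: [0.7, 3.7, 0.1]
grip_width: 0.0136
```

```bash
python3 -W ignore -c "
from h import *
rel()"
```

```text
t 22.0 p [ 0.6346 -0.1774  0.0884] yaw -104.41 tiltdeg(xy of z axis) [2.21 1.74] F [0.66 3.69 0.05] M [ 0.65  -0.191  0.743] w 0.0136
handle -14.41 rel -27.36 tilt along/perp 1.71 2.24 (grasp 5.5,1.5) underside 0.063
head-nut [0.0002 0.0026] moment about nut 1.111
```

Request:
{"method": "carry_out", "body": {"steps": [[[-0.05,-0.2,0],-0.3,1],[[-0.05,-0.2,0],-0.3,1]]}}

```text
time: 22.2
position: [0.634, -0.1796, 0.0884]
tool_rot: [-0.607, 0.794, 0.001, 0.026]
ft_force: [2.8, 7.7, 0.1]
grip_width: 0.0135
```

```bash
python3 -W ignore -c "
from h import *
rel();cams.camera('top');rel()"
```

```text
t 22.2 p [ 0.634  -0.1796  0.0884] yaw -105.13 tiltdeg(xy of z axis) [2.29 1.9 ] F [2.79 7.67 0.1 ] M [ 1.214 -0.356  0.591] w 0.0135
handle -15.13 rel -28.08 tilt along/perp 1.71 2.43 (grasp 5.5,1.5) underside 0.063
head-nut [-0.0001  0.0016] moment about nut 1.387
t 22.25 p [ 0.634  -0.1796  0.0884] yaw -105.16 tiltdeg(xy of z axis) [2.29 1.92] F [ 1.84  6.53 -1.05] M [ 1.208 -0.385  0.587] w 0.0134
handle -15.16 rel -28.11 tilt along/perp 1.71 2.45 (grasp 5.5,1.5) underside 0.063
head-nut [-0.0001  0.0016] moment about nut 1.252
```

Request:
{"method": "carry_out", "body": {"steps": [[[-0.05,-0.2,0],-0.3,1]]}}

```text
time: 22.35
position: [0.6338, -0.1802, 0.0884]
tool_rot: [-0.605, 0.796, 0.002, 0.027]
ft_force: [2.4, 6.5, -0.3]
grip_width: 0.0133
```

```bash
python3 -W ignore -c "
from h import *
rel()
for i in range(4): cams.camera('top');rel()"|grep -E 'moment|M'
```

```text
t 22.35 p [ 0.6338 -0.1802  0.0884] yaw -105.52 tiltdeg(xy of z axis) [2.34 2.04] F [ 2.37  6.51 -0.35] M [ 1.176 -0.445  0.542] w 0.0133
head-nut [-0.0001  0.0017] moment about nut 1.218
t 22.4 p [ 0.6338 -0.1804  0.0884] yaw -105.56 tiltdeg(xy of z axis) [2.34 2.05] F [ 2.97  7.64 -0.36] M [ 1.182 -0.378  0.623] w 0.0137
head-nut [-0.0001  0.0016] moment about nut 1.421
t 22.45 p [ 0.6338 -0.1803  0.0884] yaw -105.53 tiltdeg(xy of z axis) [2.34 2.05] F [ 2.2   7.03 -0.89] M [ 1.167 -0.407  0.625] w 0.0135
head-nut [-0.0001  0.0016] moment about nut 1.346
t 22.5 p [ 0.6338 -0.1802  0.0885] yaw -105.52 tiltdeg(xy of z axis) [2.34 2.04] F [ 2.14  6.91 -0.67] M [ 1.096 -0.429  0.597] w 0.0134
head-nut [-0.0001  0.0016] moment about nut 1.304
t 22.55 p [ 0.6338 -0.1802  0.0884] yaw -105.51 tiltdeg(xy of z axis) [2.34 2.04] F [ 3.19  6.2  -0.42] M [ 1.151 -0.342  0.616] w 0.0134
head-nut [-0.0001  0.0016] moment about nut 1.283
```

Request:
{"method": "carry_out", "body": {"steps": [[[-0.06,-0.25,0],-0.6,1]]}}

```text
time: 22.65
position: [0.6336, -0.181, 0.0885]
tool_rot: [-0.6, 0.799, 0.003, 0.028]
ft_force: [2.7, 7.4, -0.1]
grip_width: 0.0133
```

```bash
python3 -W ignore -c "
from h import *
rel()
for i in range(4): cams.camera('top');rel()"|grep -E 'moment|M'
```

```text
t 22.65 p [ 0.6336 -0.181   0.0885] yaw -106.16 tiltdeg(xy of z axis) [2.39 2.16] F [ 2.71  7.36 -0.07] M [ 1.176 -0.477  0.661] w 0.0133
head-nut [-0.      0.0019] moment about nut 1.426
t 22.7 p [ 0.6336 -0.1813  0.0885] yaw -106.2 tiltdeg(xy of z axis) [2.4  2.16] F [ 2.49  7.   -0.96] M [ 1.227 -0.438  0.716] w 0.0135
head-nut [-0.      0.0017] moment about nut 1.442
t 22.75 p [ 0.6336 -0.1812  0.0885] yaw -106.18 tiltdeg(xy of z axis) [2.4  2.16] F [ 2.88  6.44 -1.12] M [ 1.182 -0.424  0.668] w 0.0136
head-nut [-0.      0.0017] moment about nut 1.351
t 22.8 p [ 0.6336 -0.1812  0.0885] yaw -106.17 tiltdeg(xy of z axis) [2.4  2.16] F [ 2.8   7.79 -0.45] M [ 1.181 -0.393  0.651] w 0.0134
head-nut [-0.      0.0017] moment about nut 1.459
t 22.85 p [ 0.6336 -0.1812  0.0885] yaw -106.16 tiltdeg(xy of z axis) [2.4  2.15] F [ 2.94  8.02 -0.98] M [ 1.177 -0.39   0.655] w 0.0135
head-nut [0.     0.0017] moment about nut 1.489
```

Request:
{"method": "carry_out", "body": {"steps": [[[-0.07,-0.28,0],-0.6,1]]}}

```text
time: 22.95
position: [0.6334, -0.1821, 0.0886]
tool_rot: [-0.596, 0.803, 0.003, 0.029]
ft_force: [2.4, 8.3, -0.9]
grip_width: 0.0135
```

```bash
python3 -W ignore -c "
from h import *
rel()
for i in range(4): cams.camera('top');rel()"|grep -E 'moment|M|rel'
```

```text
t 22.95 p [ 0.6334 -0.1821  0.0886] yaw -106.8 tiltdeg(xy of z axis) [2.46 2.29] F [ 2.36  8.29 -0.91] M [ 1.294 -0.493  0.713] w 0.0135
handle -16.8 rel -29.75 tilt along/perp 1.69 2.9 (grasp 5.5,1.5) underside 0.0632
head-nut [0.0001 0.0019] moment about nut 1.558
t 23.0 p [ 0.6333 -0.1823  0.0885] yaw -106.85 tiltdeg(xy of z axis) [2.46 2.3 ] F [ 2.17  8.06 -0.53] M [ 1.35  -0.507  0.676] w 0.0135
handle -16.85 rel -29.8 tilt along/perp 1.69 2.91 (grasp 5.5,1.5) underside 0.0631
head-nut [-0.      0.0018] moment about nut 1.493
t 23.05 p [ 0.6333 -0.1822  0.0885] yaw -106.82 tiltdeg(xy of z axis) [2.45 2.3 ] F [ 2.3   7.61 -0.27] M [ 1.236 -0.526  0.687] w 0.0141
handle -16.82 rel -29.77 tilt along/perp 1.68 2.91 (grasp 5.5,1.5) underside 0.0631
head-nut [-0.      0.0018] moment about nut 1.466
t 23.1 p [ 0.6333 -0.1822  0.0885] yaw -106.81 tiltdeg(xy of z axis) [2.45 2.29] F [ 1.8   7.65 -1.99] M [ 1.283 -0.491  0.619] w 0.0135
handle -16.81 rel -29.76 tilt along/perp 1.69 2.9 (grasp 5.5,1.5) underside 0.0631
head-nut [-0.      0.0018] moment about nut 1.388
t 23.15 p [ 0.6333 -0.1822  0.0885] yaw -106.8 tiltdeg(xy of z axis) [2.45 2.29] F [2.22 8.68 0.07] M [ 1.271 -0.451  0.646] w 0.0138
handle -16.8 rel -29.75 tilt along/perp 1.69 2.9 (grasp 5.5,1.5) underside 0.0631
head-nut [-0.      0.0018] moment about nut 1.524
```

Moment holds at about 1.5 N m against the stop. Now unload within the play and lift.

Request:
{"method": "carry_out", "body": {"steps": [[[0.12,0.4,0],3,1],[[0.1,0.5,0],3,1],[[0.1,0.5,0],3,1],[[0.05,0.4,0],2.5,1],[[0,0,0],0,1]]}}

```text
time: 23.65
position: [0.6366, -0.1657, 0.0883]
tool_rot: [-0.671, 0.741, 0.006, 0.028]
ft_force: [0.9, 1.8, -1.1]
grip_width: 0.0136
```

```bash
python3 -W ignore -c "
from h import *
rel()"
```

```text
t 23.65 p [ 0.6366 -0.1657  0.0883] yaw -95.56 tiltdeg(xy of z axis) [1.94 2.67] F [ 0.94  1.82 -1.12] M [ 0.398  0.043 -0.105] w 0.0136
handle -5.56 rel -18.51 tilt along/perp 1.67 2.85 (grasp 5.5,1.5) underside 0.0629
head-nut [-0.0004 -0.0007] moment about nut 0.082
```

Request:
{"method": "carry_out", "body": {"steps": [[[0.05,0.1,0.3],0,1],[[0,0,0.6],0,1],[[0,0,0.6],0,1],[[0,0,0.8],0,1],[[0,0,1],0,1],[[0,0,1.5],0,1],[[0,0,2],0,1],[[0,0,2],0,1],[[0,0,1],0,1],[[0,0,0],0,1]]}}

```text
time: 24.65
position: [0.6357, -0.1689, 0.1947]
tool_rot: [-0.669, 0.743, 0.004, 0.027]
ft_force: [0.5, 0.8, -3.0]
grip_width: 0.0133
```

```bash
python3 -W ignore -c "
from h import *
rel()"
```

```text
t 24.65 p [ 0.6357 -0.1689  0.1947] yaw -95.97 tiltdeg(xy of z axis) [1.99 2.36] F [ 0.46  0.76 -2.99] M [-0.024  0.037 -0.013] w 0.0133
handle -5.97 rel -18.92 tilt along/perp 1.73 2.56 (grasp 5.5,1.5) underside 0.1693
head-nut [-0.0013 -0.0031] moment about nut 0.066
```

Request:
{"method": "carry_out", "body": {"steps": [[[-0.2,1.5,0.5],-1,1],[[-0.5,2.2,0.5],-1.2,1],[[-0.9,2.2,0],-1.2,1],[[-0.9,2.2,0],-1.2,1],[[-1,2.2,0],-1.2,1],[[-1,2.2,0],-1.2,1],[[-1,2.2,0],-1.2,1],[[-1,2.2,0],-1.2,1],[[-1,2.2,0],-1.2,1],[[-1,2.2,0],-1.2,1]]}}

```text
time: 25.65
position: [0.5436, 0.0476, 0.1993]
tool_rot: [-0.583, 0.812, 0.004, 0.023]
ft_force: [0.8, 0.1, -3.0]
grip_width: 0.0133
```

```bash
python3 -W ignore -c "
from h import *
rel()"
```

```text
t 25.65 p [0.5436 0.0476 0.1993] yaw -108.67 tiltdeg(xy of z axis) [1.92 1.87] F [ 0.76  0.1  -2.97] M [ 0.048  0.057 -0.039] w 0.0133
handle -18.67 rel -31.62 tilt along/perp 1.22 2.39 (grasp 5.5,1.5) underside 0.1739
head-nut [-0.0887  0.2346] moment about nut -0.194
```

Request:
{"method": "carry_out", "body": {"steps": [[[-1,2.2,0],-1.2,1],[[-1,2.2,0],-1.2,1],[[-1,2.2,-1],-1.2,1],[[-1,2,-1],-1.2,1],[[-0.8,1.8,-1],-1,1],[[-0.4,1,-1.5],-0.5,1],[[0,0,-1.5],0,1],[[0,0,-1],0,1],[[0,0,0],0,1],[[0,0,0],0,1]]}}

```text
time: 26.65
position: [0.4829, 0.1684, 0.1234]
tool_rot: [-0.537, 0.843, 0.005, 0.019]
ft_force: [-0.1, -0.3, -2.3]
grip_width: 0.0134
```

```bash
python3 -W ignore -c "
from h import *
rel()"
```

```text
t 26.65 p [0.4829 0.1684 0.1234] yaw -115.04 tiltdeg(xy of z axis) [1.54 1.61] F [-0.08 -0.29 -2.28] M [ 0.028  0.044 -0.003] w 0.0134
handle -25.04 rel -37.99 tilt along/perp 0.71 2.11 (grasp 5.5,1.5) underside 0.098
head-nut [-0.1454  0.3656] moment about nut 0.04
```

Request:
{"method": "carry_out", "body": {"steps": [[[0.2,0.4,-1.5],0,1],[[0,0,-1.5],0,1],[[0,0,-1.5],0,1],[[0,0,-1.5],0,1],[[0,0,-1],0,1],[[0,0,0],0,1]]}}

```text
time: 27.25
position: [0.4912, 0.1709, 0.0555]
tool_rot: [-0.535, 0.844, 0.002, 0.024]
ft_force: [-0.3, -0.6, -2.5]
grip_width: 0.0135
```

```bash
python3 -W ignore -c "
from h import *
rel()"
```

```text
t 27.25 p [0.4912 0.1709 0.0555] yaw -115.25 tiltdeg(xy of z axis) [2.26 1.67] F [-0.28 -0.55 -2.54] M [ 0.029 -0.     0.022] w 0.0135
handle -25.25 rel -38.2 tilt along/perp 1.33 2.47 (grasp 5.5,1.5) underside 0.0301
head-nut [-0.1369  0.3685] moment about nut 0.142
```

Request:
{"method": "carry_out", "body": {"steps": [[[-0.1,0.1,-0.5],0,1],[[0,0,-0.4],0,1],[[0,0,-0.3],0,1],[[0,0,-0.2],0,1]]}}

```text
time: 27.65
position: [0.4921, 0.172, 0.0426]
tool_rot: [-0.535, 0.845, 0.001, 0.027]
ft_force: [-0.2, -1.1, -3.1]
grip_width: 0.0134
```

```bash
python3 -W ignore -c "
from h import *
rel()"
```

```text
t 27.65 p [0.4921 0.172  0.0426] yaw -115.27 tiltdeg(xy of z axis) [2.53 1.7 ] F [-0.17 -1.12 -3.12] M [0.029 0.055 0.01 ] w 0.0134
handle -25.27 rel -38.22 tilt along/perp 1.56 2.62 (grasp 5.5,1.5) underside 0.0172
head-nut [-0.1359  0.3695] moment about nut 0.118
```

Now continue down in small steps with a lighter grip, so the spanner can pivot flat.

Request:
{"method": "carry_out", "body": {"steps": [[[0,0,-0.3],0,1],[[0,0,-0.2],0,1],[[0,0,-0.2],0,1],[[0,0,-0.2],0,1]], "squeeze": 10}}

```text
time: 28.05
position: [0.4921, 0.1722, 0.0335]
tool_rot: [-0.535, 0.844, 0.001, 0.027]
ft_force: [-0.6, -0.6, -2.1]
grip_width: 0.014
```

```bash
python3 -W ignore -c "
from h import *
rel()"
```

```text
t 28.05 p [0.4921 0.1722 0.0335] yaw -115.25 tiltdeg(xy of z axis) [2.56 1.71] F [-0.57 -0.62 -2.14] M [ 0.068  0.032 -0.011] w 0.014
handle -25.25 rel -38.2 tilt along/perp 1.59 2.64 (grasp 5.5,1.5) underside 0.0081
head-nut [-0.136   0.3698] moment about nut 0.205
```

Request:
{"method": "carry_out", "body": {"steps": [[[0,0,-0.15],0,1],[[0,0,-0.15],0,1]], "squeeze": 5}}

```text
time: 28.25
position: [0.4921, 0.1723, 0.0301]
tool_rot: [-0.535, 0.844, 0.001, 0.027]
ft_force: [-0.2, 1.0, 1.3]
grip_width: 0.0139
```

```bash
python3 -W ignore -c "
from h import *
rel()"
```

```text
t 28.25 p [0.4921 0.1723 0.0301] yaw -115.25 tiltdeg(xy of z axis) [2.57 1.71] F [-0.23  0.96  1.26] M [ 0.344  0.087 -0.027] w 0.0139
handle -25.25 rel -38.2 tilt along/perp 1.59 2.64 (grasp 5.5,1.5) underside 0.0047
head-nut [-0.1359  0.3698] moment about nut 0.004
```

Request:
{"method": "carry_out", "body": {"steps": [[[0,0,-0.1],0,1],[[0,0,0],0,0.8],[[0,0,0],0,0.7],[[0,0,0],0,0.5],[[0,0,0],0,0.5],[[0,0,0],0,0.5],[[0,0,0],0,0.5]], "squeeze": 3}}

```text
time: 28.95
position: [0.4937, 0.1723, 0.03]
tool_rot: [-0.535, 0.844, -0.0, 0.028]
ft_force: [0.8, 0.2, -1.0]
grip_width: 0.0421
```

```bash
python3 -W ignore -c "
from h import *
rel()"
```

```text
t 28.95 p [0.4937 0.1723 0.03  ] yaw -115.25 tiltdeg(xy of z axis) [2.77 1.73] F [ 0.77  0.19 -1.02] M [0.025 0.094 0.011] w 0.0421
handle -25.25 rel -38.2 tilt along/perp 1.77 2.74 (grasp 5.5,1.5) underside 0.0046
head-nut [-0.1344  0.3698] moment about nut -0.25
```

Released. Rise, then look at the mat and the nut.

Request:
{"method": "carry_out", "body": {"steps": [[[0,0,1],0,0.5],[[0,0,2],0,0.3],[[0,0,2.5],0,0.2],[[0,0,3],0,0],[[0,0,3],0,0],[[-0.5,-0.5,3],0,0],[[-0.5,-2,3],0,0],[[-0.5,-3,1],0,0],[[-0.5,-3,0],0,0],[[0,0,0],0,0]]}}

```text
time: 29.95
position: [0.4712, 0.0851, 0.2284]
tool_rot: [-0.536, 0.843, -0.003, 0.03]
ft_force: [0.4, -0.7, 1.2]
grip_width: 0.0867
```

```bash
python3 -W ignore -c "
from h import *
st();snap('wrist','w8'); snap('scene','s8')
a=cv2.imread('pics/w8.png');b=cv2.imread('pics/s8.png')[80:300,210:430]
cv2.imwrite('pics/m8.png',np.hstack([a[:330,:460],cv2.resize(b,(330,330),interpolation=cv2.INTER_CUBIC)]))"
```

```text
t 29.95 p [0.4712 0.0851 0.2284] yaw -115.04 tiltdeg(xy of z axis) [3.1  1.61] F [ 0.41 -0.65  1.16] M [0.032 0.077 0.013] w 0.0867
```

View pics/m8.png

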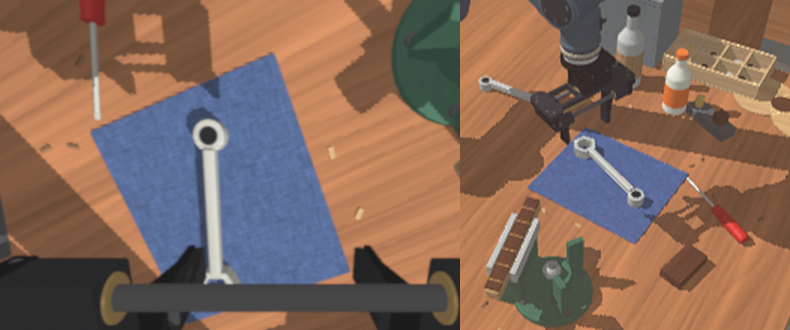

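The spanner lies flat on the mat (left: small end (208,135); right: ring (585,145) and end (635,197)). The bystanders stand as before. One quick check of the nut angle follows.

Request:
{"method": "carry_out", "body": {"steps": [[[0.3,-4,0.5],5,0],[[0.3,-4,0.5],6,0],[[0.4,-4,0],6,0],[[0.4,-4,0],6,0],[[0.4,-4,0],6,0],[[0.4,-4,0],6,0],[[0.4,-4,0],6,0],[[0.3,-1.5,0],5,0],[[0,0,0],0,0],[[0,0,0],0,0]]}}

```text
time: 31.05
position: [0.503, -0.2075, 0.2357]
tool_rot: [0.837, -0.547, -0.014, -0.029]
ft_force: [-1.0, 0.2, 0.0]
grip_width: 0.087
```

```bash
python3 -W ignore - <<'E'
from h import *
st(); c=snap('wrist','w9'); np.save('w9.npy',c,allow_pickle=True); p=proj(c,[.5385,-.1565,.084]); print(p)
u,v=int(p[0])-50,max(0,int(p[1])-50); print(u,v)
a=cv2.imread('pics/w9.png')[v:v+100,u:u+100]; cv2.imwrite('pics/w9c.png',cv2.resize(a,(600,600),interpolation=cv2.INTER_CUBIC))
E
```

```text
t 31.05 p [ 0.503  -0.2075  0.2357] yaw -66.31 tiltdeg(xy of z axis) [0.46 3.68] F [-0.96  0.18  0.01] M [-0.063  0.036  0.021] w 0.087
(np.float64(253.69954637050546), np.float64(156.01878863383862))
203 106
```

View pics/w9c.png

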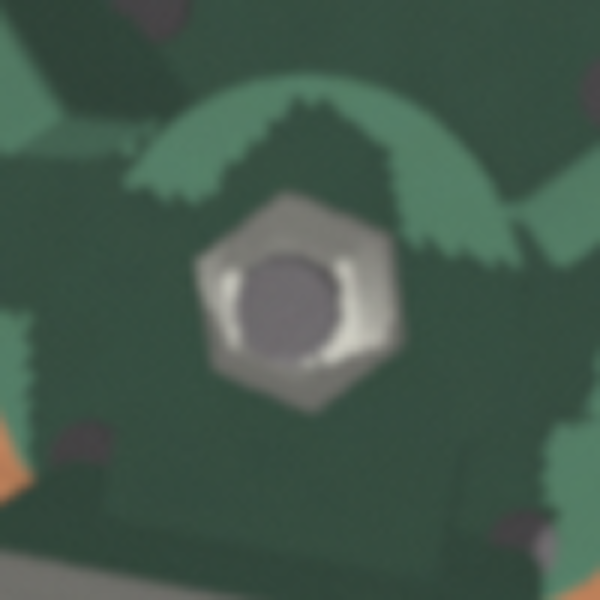

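Hex corners in the crop (6×): (287,192),(390,237),(403,340),(313,412),(215,368),(195,265).

```bash
python3 -W ignore - <<'E'
from h import *
c=np.load('w9.npy',allow_pickle=True).item()
H=np.array([at(c,203+u/6,106+v/6,.084)[:2] for u,v in[(287,192),(390,237),(403,340),(313,412),(215,368),(195,265)]])
d=H-H.mean(0); a=(np.degrees(np.arctan2(d[:,1],d[:,0]))-A0+30)%60; a=np.where(a<30,a+60,a); print(H.mean(0),a.round(1),'normal rel mod60',a.mean(),'expected at stop',(-np.degrees(2.3))%60)
E
```

```text
[ 0.53780029 -0.15610941] [46.6 46.4 51.6 46.4 47.2 51.4] normal rel mod60 48.275269802567266 expected at stop 48.21970711991068
```

The nut angle matches the stop at 2.3 rad (48.3° measured, 48.2° expected). Handing in.

```bash
python3 -c "
from h import *
print(robot.hand_in())"
```

```text
the job is handed in; nothing more can be done
None
```

I tightened the vise's lock nut to its hard stop with the big ring spanner from the mat, which was the farthest of the look-alikes. It took two swings with one lift and reseat between them. I then snugged it to about 1.5 N m, unloaded the spanner, lifted it off and laid it back on the mat. The job was handed in at about 31 s.

**Last checks**
- **Nut angle:** the camera puts the flats at 48.3° (modulo 60°). The 2.3 rad stop would put them at 48.2°.
- **Snug moment:** five readings at the final hold ran from 1.39 to 1.56 N m, averaging about 1.49. Readings scatter by roughly ±0.1. The running drag read about 0.5 N m, as given.
- **Spanner and bystanders:** the spanner is flat on the mat and released, and the bystanders within view looked undisturbed. I did not re-check the jar, the small spanner or the two look-alike spanners after the job.
- **Forces:** the forces I read while seating and turning stayed under about 10 N.

**What was less than ideal**
- **Tilt:** the tool's tilt drifted, so the spanner sat about 3–5° nose-up on the nut. The ring still came down to ledge contact both times.
- **Stop feel:** near the stop the handle turned about 6° further than the nut, from give in the grip. The stop therefore showed as a gradual climb in moment rather than a sharp one.

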